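# Put the texture tools away at the slab bench

### The job

Clear the texture tools off this pottery bench: lay every pattern roller in the wooden rack, one to a pair of slots, with both ends of its axle fully down. Put all the square stamps into the loose grey bin while it stands on the bench, and only then hang the filled bin level by its back lip on the top louvre of the grey panel, in the free stretch beside the bin that already hangs there. Leave the bowl and the glaze jar where they are.

Things in the scene. Friction and masses are not known exactly. Their poses are not given: they have to be found in the camera images.
- rack: Fixed plywood rolling-pin rack, 272 mm long (its x), 154 wide (its y), 72 high: two upright cheeks 14 mm thick, at y = -70 and +70 mm, with four pairs of open slots at x = -108, -36, +36, +108 mm. Between the cheeks it is open above 16 mm height. Origin: centre of its underside; z up.
- slots (a point): Point midway along the rack and between its cheeks at the height of a seated axle (52 mm above the rack's origin); axes as the rack's: y along a seated axle, whose middle lies at x = -108, -36, +36 or +108 mm. Slots are 17 mm wide and 26 mm deep, flared to 31 mm at the mouth (20 mm above this height); their floors lie 6 mm below it.
- roller_a: Wooden pattern roller (long flutes): barrel 36 mm across, 110 long, on a bare 12 mm axle (bare from 55 to 82 mm either side of the middle) with hexagonal caps (40 mm across flats) at the ends, 194 mm overall, ends alike, 140 g. It lies on the bench on its caps. Origin: middle of the axle (20 mm above the bench then); y along the axle; it may be turned about y. May be absent.
- roller_b: Wooden pattern roller (rings): barrel 36 mm across, 110 long, on a bare 12 mm axle (bare from 55 to 82 mm either side of the middle) with hexagonal caps (40 mm across flats) at the ends, 194 mm overall, ends alike, 140 g. It lies on the bench on its caps. Origin: middle of the axle (20 mm above the bench then); y along the axle; it may be turned about y. May be absent.
- roller_c: Wooden pattern roller (studs): barrel 36 mm across, 110 long, on a bare 12 mm axle (bare from 55 to 82 mm either side of the middle) with hexagonal caps (40 mm across flats) at the ends, 194 mm overall, ends alike, 140 g. It lies on the bench on its caps. Origin: middle of the axle (20 mm above the bench then); y along the axle; it may be turned about y. May be absent.
- roller_d: Wooden pattern roller (long flutes): barrel 36 mm across, 110 long, on a bare 12 mm axle (bare from 55 to 82 mm either side of the middle) with hexagonal caps (40 mm across flats) at the ends, 194 mm overall, ends alike, 140 g. It lies on the bench on its caps. Origin: middle of the axle (20 mm above the bench then); y along the axle; it may be turned about y. May be absent.
- stamp_a: Wooden clay stamp: square foot 36 x 36 x 14 mm, thin neck, turned cylindrical handle 26 mm across from 32 to 57 mm height; 57 mm tall, 60 g. It starts upright. Origin: centre of the foot's underside; z runs up the handle. May be absent.
- stamp_b: Wooden clay stamp: square foot 36 x 36 x 14 mm, thin neck, turned cylindrical handle 26 mm across from 32 to 57 mm height; 57 mm tall, 60 g. It starts upright. Origin: centre of the foot's underside; z runs up the handle. May be absent.
- stamp_c: Wooden clay stamp: square foot 36 x 36 x 14 mm, thin neck, turned cylindrical handle 26 mm across from 32 to 57 mm height; 57 mm tall, 60 g. It starts upright. Origin: centre of the foot's underside; z runs up the handle. May be absent.
- bin: Loose grey plastic hanging bin standing on the bench, open on top: 140 mm long (x), 64 wide (y, outside), walls and floor 3 mm, 160 g empty. Side walls 46 mm high, front wall (-x end) 30, back wall (+x end, outer face at x = 70 mm) 52 with the hanging lip along its top. Origin: centre of its underside; z up.
- lip (a point): On the bin: underside of the lip's flange, just behind the back wall (bin x = 71.3, z = 52 mm), which rests on the louvre's ridge when hung. From here a 3 mm thick leg slopes back and down, its tip about 13 mm farther back (+x) and 14 mm lower; the louvre's edge goes up between back wall and leg, where it has about 1.5 mm of play once home. Axes as the bin's.
- panel: Fixed bench-top louvred steel panel, 300 mm wide (its y), 200 high; the front looks along its own -x. Four level louvres slope out and up from its front face (x = 0), ridges 17 mm in front of it at 55, 100, 145 and 190 mm height. A bin like the loose one hangs for good on the top louvre at y = 73 to 137 mm, another lower down (z 48 to 100, y = -2 to 62 mm). Origin: centre of its underside; z up.
- hook (a point): On the ridge of the top louvre, amid its free stretch (panel frame x = -16.5, y = -45, z = 190 mm; the louvre is free from y = -145 to +73 mm). Axes as the panel's. When the bin hangs here, point lip meets this point and the bin's x axis lies along the panel's x (its back to the panel). To pass over the ridge the lip must be raised 16 mm or more.
- bowl: Terracotta bowl, bystander, 100 mm across, 50 mm high. Origin: centre of its underside.
- glaze_jar: Glaze jar with white lid, bystander, 68 mm across, 90 mm high. Origin: centre of its underside.

How it is judged:
By the outcome, as a careful person would: the job done as asked, in the order asked, and still so for the second after the job is handed in, with the robot touching nothing.
Of roller_a, roller_b, roller_c, roller_d only 3 to 4 are there at a start; the rules pass over those that are not, and their reading is None.
Of stamp_a, stamp_b, stamp_c only 2 to 3 are there at a start; the rules pass over those that are not, and their reading is None.
At some moment in a run one of roller_a, roller_b, roller_c, roller_d, stamp_a, stamp_b, stamp_c may be knocked a few centimetres aside while the robot is not near it.
It also fails if it takes over 210 s, if anything falls off the work surface, if the arm or the gripper's body presses on something with over 40 N, if the wrist force passes 120 N, or if a joint passes its speed limit or range.

### The arm

A 6-joint arm with a two-finger parallel gripper is mounted at the origin on the work surface. World frame = base frame: x ahead of the robot, y to its left, z up, the work surface at z = 0. Lengths are in m, angles in rad, forces in N, time in s.
With the tool pointing down it reaches from about 0.25 to 0.775 m from the base axis. Payload 8.9 kg.
Tool frame: the origin (TCP) lies at the centre of the arm's flange, where the gripper is bolted on; the fingertips stand 173 mm ahead of it and the grasp point (between the pads) lies 155 mm ahead of it; z points along the fingers, y is the line along which they close (so a half turn about z gives the same grasp; the last joint's range is limited). The gripper opens to 85 mm and grips with 20 to 120 N. Pads are 22 mm wide; open, the fingers measure 114 mm over their backs; the gripper's body (76 mm by 85 mm) begins 54 mm behind the grasp point. The pads swing forward as they close: fully open they stand 13 mm farther back than shut.
Start: joints at [-1.486, 0.291, -0.153, 1.127, 0, 1.431], TCP at [0.117, -0.512, 0.405] pointing down, gripper open.
Joint ranges: [-2.52, 2.52], [-0.91, 1.74], [-1.3, 1.37], [-1.96, 2.02], [-1.52, 1.47], [-3.14, 3.14]. Speed limits (rad/s): [2.22, 2.22, 2.79, 3.14, 3.14, 3.14].

### API

Orientations are given as [roll, pitch, yaw] about the fixed x, y, z axes, in that order (R = Rz(yaw) Ry(pitch) Rx(roll)).
In Python, from workcell import bot, vision gives the robot as it stands.
- The arm moves only by the tool jog_arm, never from a script. Its argument "deltas" is a list of rows, each an object of numbers: "dx", "dy", "dz": the shift along the world's x, y, z in mm; "rx", "ry", "rz": the turn, a rotation vector about the world's x, y, z in rad; "hand": the gripper's target within -1 to 1 (fully open at 1, half-way at 0, shut at -1). A call has 1 to 8 rows; each row shifts and turns the commanded pose from where the row before left it; what a row does not reach is not made up. A row lasts 1/8 s, in which the tool goes at most 62.5 mm and 10.7 degrees, less where a joint would pass 70% of its speed; a pose out of reach is approached as far as the arm can. A call is refused whole if a number of a shift passes 62.5 or a number of a turn 0.188, either way. A call with a gripper value outside its range is refused whole. The fingers move at their own pace and stop on an object; "newtons" is the grip in N (left out, the last holds). Time passes only in rows, so rows that do not move let the fingers close. It gives the time, the measured TCP pose, the force, the opening and the grip force at its end, in the units of the state.
- bot.get_obs(): the state, without advancing time (a new reading comes with each control period).
- vision.grab_frame(name): name is "side" or "top"; returns a dict with "pixels" (480x640x3 uint8, red, green, blue), "mtx" (3x3 intrinsics, pixels), "world_from_camera" (4x4, takes a point from camera to world coordinates). Camera axes: x right, y up, looking along -z (the intrinsics and any distortion apply to the point x, -y, -z); pixel columns grow to the right and rows downward; lengths in m; the calibration is good to about 2 mm. A picture is of the moment at which its call begins. There is no depth.
- bot.close_job(): hands the job in; it is judged then, once.
The state is a dict: "clock": time; "qpos": joint angles; "qvel": joint speeds; "tau": joint torques, N m; "tcp_pos": TCP position; "tool_rot": TCP orientation; "wrist_force": force on the tool from outside, world axes, zero at the start; "torque": the same for the moment, N m; "grip_width": finger opening in m; "grasp_force": force on a finger pad.
Only numpy, scipy, OpenCV 4.12 (cv2) and the standard library are available. Lean on these libraries where they do the work, as an engineer would, in place of code of your own. Each camera call takes 0.05 s, during which the arm holds its last target. There are 200 camera calls.

## Working session

There is one attempt and no reset: what is moved stays moved. The work goes in short steps, Python scripts to look and compute and a tool call to move; the robot and the scene stay as the last step left them, time stands still between calls to the robot, and variables do not carry over. Pictures are saved under pics/ and viewed, at most 14 in all, crops included, and the job is handed in when it is done.

Besides the shell and the picture viewer there is one more tool, called after "Emit:" as name(argument=value, ...) on one line, values as JSON. jog_arm: Moves the arm, as the interface text tells. Its arguments: {"type":"object","properties":{"deltas":{"type":"array","items":{"type":"object","properties":{"dx":{"type":"number"},"dy":{"type":"number"},"dz":{"type":"number"},"rx":{"type":"number"},"ry":{"type":"number"},"rz":{"type":"number"},"hand":{"type":"number"}}}},"newtons":{"type":"number"}},"required":["deltas"]}

```bash
ls; mkdir -p pics
python3 - <<'E'
from workcell import bot, vision
import cv2
for n in ("top","side"):
    f=vision.grab_frame(n); cv2.imwrite(f"pics/{n}0.png",f["pixels"][:,:,::-1]); print(n,f["mtx"].round(1).tolist(),f["world_from_camera"].round(3).tolist(),[k for k in f])
print(bot.get_obs())
E
```

```text
pics
top [[551.3, 0.0, 322.4], [0.0, 551.3, 242.4], [0.0, 0.0, 1.0]] [[-0.015, 0.987, -0.163, 0.359], [-1.0, -0.014, 0.007, 0.038], [0.005, 0.163, 0.987, 1.427], [0.0, 0.0, 0.0, 1.0]] ['pixels', 'mtx', 'world_from_camera']
side [[604.5, 0.0, 310.2], [0.0, 604.5, 244.4], [0.0, 0.0, 1.0]] [[-0.704, 0.428, -0.567, -0.146], [-0.71, -0.422, 0.563, 0.748], [0.001, 0.799, 0.601, 0.89], [0.0, 0.0, 0.0, 1.0]] ['pixels', 'mtx', 'world_from_camera']
{'clock': 0.1, 'qpos': array([-1.48631242e+00,  2.91205598e-01, -1.54023759e-01,  1.12672703e+00,
       -8.11252562e-06,  1.43149369e+00]), 'qvel': array([8.47426950e-04, 8.01073253e-05, 1.46460814e-04, 9.52924100e-04,
       4.81535034e-04, 1.08295984e-04]), 'tau': array([ 8.31947218e-04, -5.37977028e+01,  3.31920218e+01,  9.20716440e-03,
       -2.11663055e-04,  1.45564542e-06]), 'tcp_pos': array([ 0.11649469, -0.51171671,  0.40420927]), 'tool_rot': array([-3.14044270e+00, -1.53043497e-04,  2.23786456e-01]), 'wrist_force': array([ 0.56361846, -0.30274435,  0.19981536]), 'torque': array([-0.01116394, -0.02089637,  0.05228513]), 'grasp_force': 0.0, 'grip_width': 0.08521511797878582}
```

View pics/top0.png

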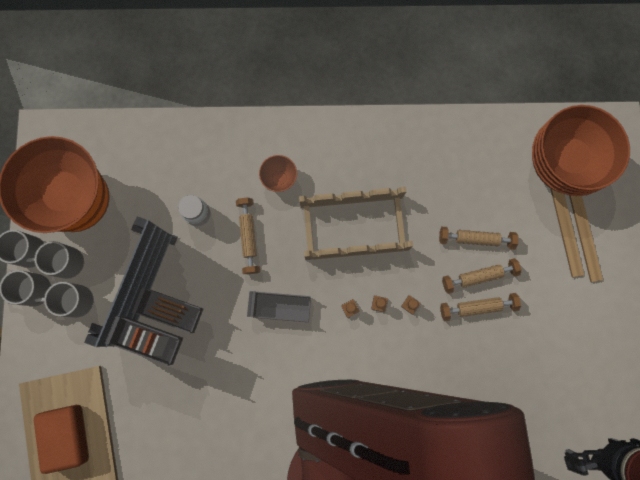

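View pics/side0.png

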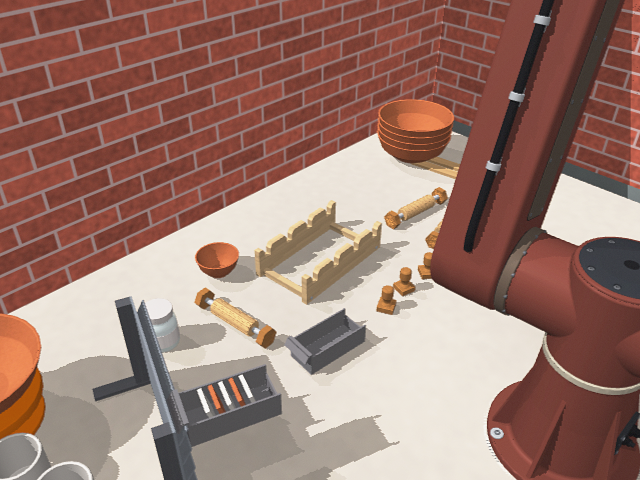

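The top view shows four rollers: three near (480,240), (483,275) and (482,307), and one near (249,235). It also shows the rack (355,223), three stamps near (350-410,305), the bin (280,307) and the panel (140,280). I'll enlarge crops of these areas.

```bash
cat > h.py <<'E'
from workcell import bot, vision
import cv2, numpy as np
def w(f,u,v,z):
    K=f["mtx"];T=f["world_from_camera"]
    d=T[:3,:3]@np.array([(u-K[0,2])/K[0,0],-(v-K[1,2])/K[1,1],-1]); o=T[:3,3]
    return (o+d*(z-o[2])/d[2])
def px(f,p):
    K=f["mtx"];T=f["world_from_camera"]; c=T[:3,:3].T@(np.array(p)-T[:3,3])
    return np.array([K[0,0]*c[0]/-c[2]+K[0,2], -K[1,1]*c[1]/-c[2]+K[1,2]])
def crop(img,name,x0,y0,x1,y1,s,step=20):
    c=cv2.resize(img[y0:y1,x0:x1,::-1],None,fx=s,fy=s,interpolation=cv2.INTER_CUBIC)
    c=cv2.convertScaleAbs(c,alpha=1.3,beta=10)
    for u in range(-(-x0//step)*step,x1,step):
        cv2.line(c,(int((u-x0+.5)*s),0),(int((u-x0+.5)*s),8),(0,0,255),1);cv2.putText(c,str(u),(int((u-x0)*s)-10,20),0,.4,(0,0,255),1)
    for v in range(-(-y0//step)*step,y1,step):
        cv2.line(c,(0,int((v-y0+.5)*s)),(8,int((v-y0+.5)*s)),(0,0,255),1);cv2.putText(c,str(v),(10,int((v-y0)*s)+5),0,.4,(0,0,255),1)
    cv2.imwrite("pics/"+name,c)
E
python3 - <<'E'
from h import *
i=cv2.imread("pics/top0.png")[:,:,::-1]
crop(i,"c1.png",295,180,530,330,3.4,10)
crop(i,"c2.png",80,190,320,370,3.3,10)
E
```

```text
(no output)
```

View pics/c1.png

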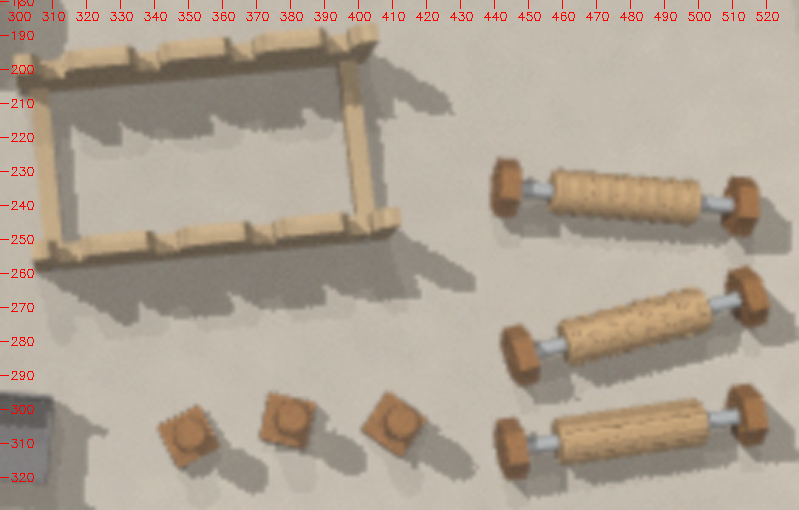

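View pics/c2.png

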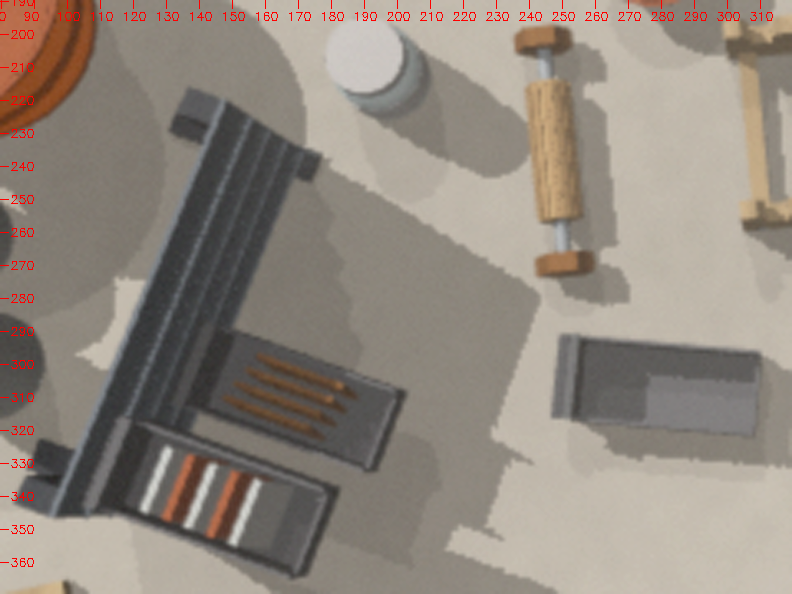

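The crops show the rack cheeks at rows ~195 and ~250 (columns 302-412), stamps at (351,308), (379,304) and (410,304), and the bin corners at (249,292), (310,297), (308,322) and (249,317). The panel's top edge runs from (147,211) to (97,345). I'll fit the wooden parts by silhouette.

```bash
cat > fit.py <<'E'
from h import *
from scipy.optimize import minimize
def box(x0,x1,y0,y1,z0,z1): return np.array([[x,y,z] for x in(x0,x1) for y in(y0,y1) for z in(z0,z1)])/1000
def cyl(r,a0,a1,ax,n=24,ph=0):
    t=np.arange(n)*2*np.pi/n+ph; P=[]
    for a in(a0,a1):
        c,s=r*np.cos(t),r*np.sin(t); P.append(np.stack([c,0*t+a,s] if ax=='y' else [c,s,0*t+a],1))
    return np.concatenate(P)/1000
up=np.array([0,0,.02])
roller=[cyl(18,-55,55,'y')+up,cyl(6,-83,83,'y')+up]+[cyl(23.1,a,b,'y',6,0)+up for a,b in((-97,-82),(82,97))]
stamp=[box(-18,18,-18,18,0,14),cyl(13,32,57,'z'),cyl(7,10,40,'z')]
rack=[box(-136,136,s*70-7,s*70+7,0,46) for s in(-1,1)]+[box(a,b,s*70-7,s*70+7,0,72) for s in(-1,1) for a,b in((-136,-123.5),(-92.5,-51.5),(-20.5,20.5),(51.5,92.5),(123.5,136))]+[box(s*129-7,s*129+7,-70,70,0,16) for s in(-1,1)]
S=4
def fit(f,parts,u,v,yaw,half,zc=.02,smin=75):
    img=f["pixels"]; u0,v0=int(u-half),int(v-half)
    c=img[max(v0,0):v0+2*half,u0:u0+2*half]; hsv=cv2.cvtColor(c,cv2.COLOR_RGB2HSV)
    m=cv2.resize(((hsv[:,:,1]>smin)).astype(np.float32),None,fx=S,fy=S,interpolation=cv2.INTER_LINEAR)>.5
    def rend(q):
        cs,sn=np.cos(q[2]),np.sin(q[2]); M=np.zeros(m.shape,np.uint8)
        for P in parts:
            W=np.stack([q[0]+cs*P[:,0]-sn*P[:,1],q[1]+sn*P[:,0]+cs*P[:,1],P[:,2]],1)
            h=np.array([px(f,p) for p in W]); h=((h-[u0,max(v0,0)]+.5)*S).astype(np.float32)
            cv2.fillConvexPoly(M,np.round(cv2.convexHull(h)*16).astype(np.int32),1,shift=4)
        return M>0
    def iou(q): M=rend(q); return -(M&m).sum()/(M|m).sum()
    best=None; p=w(f,u,v,zc)
    for dy in (0,.25,-.25):
        s=np.array([p[0],p[1],yaw+dy]); sim=[s]+[s+d for d in np.diag([.01,.01,.12])]
        r=minimize(iou,s,method="Nelder-Mead",options=dict(initial_simplex=sim,maxiter=150,xatol=2e-4,fatol=1e-5))
        if best is None or r.fun<best.fun: best=r
    return best.x, -best.fun
def side_mask(): pass
E
python3 - <<'E'
from fit import *
f=vision.grab_frame("top")
for n,P,u,v,y,h,z in [("R1",roller,479,239,0,46,.02),("R2",roller,482,274,.2,46,.02),("R3",roller,482,307,.1,46,.02),("R4",roller,249,235,1.57,46,.02),
 ("S1",stamp,350,309,.6,13,.0),("S2",stamp,379,304,0,13,0),("S3",stamp,410,305,.6,13,0),("rack",rack,356,224,1.6,62,.03)]:
    for sm in((60,90) if n!="rack" else (40,55,70)):
        q,i=fit(f,P,u,v,y,h,z,sm); print(n,sm,q.round(4),round(i,3))
p=lambda a,b,z:w(f,a,b,z).round(4)
print("bin lip TL/BL z52",p(249,291.5,.052),p(248.5,316.5,.052),"front top z30",p(310.5,297,.03),p(309,321,.03))
print("panel top",p(147,211,.2),p(97,345.5,.2))
E
```

```text
R1 60 [ 0.5983 -0.3756 -0.0984] 0.464
R1 90 [ 0.5993 -0.3757 -0.0926] 0.418
R2 60 [ 0.4995 -0.378   0.2372] 0.319
R2 90 [ 0.5002 -0.3777  0.2282] 0.301
R3 60 [ 0.4206 -0.3694  0.1268] 0.468
R3 90 [ 0.4213 -0.369   0.1255] 0.443
R4 60 [0.6127 0.222  1.6713] 0.812
R4 90 [0.6135 0.2227 1.6715] 0.677
S1 60 [ 0.4225 -0.0404  0.4703] 0.944
S1 90 [ 0.4224 -0.0402  0.4748] 0.867
S2 60 [ 0.4328 -0.1152 -0.2403] 0.935
S2 90 [ 0.4332 -0.1152 -0.2761] 0.842
S3 60 [ 0.4297 -0.1954  0.9581] 0.927
S3 90 [ 0.4285 -0.195   0.9263] 0.834
rack 40 [ 0.6372 -0.0551  1.6502] 0.741
rack 55 [ 0.6376 -0.0547  1.6506] 0.743
rack 70 [ 0.639  -0.0549  1.6493] 0.618
bin lip TL/BL z52 [0.4646 0.2123 0.052 ] [0.4029 0.2131 0.052 ] front top z30 [0.4501 0.0598 0.03  ] [0.3901 0.0642 0.03  ]
panel top [0.6394 0.4264 0.2   ] [0.3403 0.5243 0.2   ]
```

Run:
```python
from fit import *
from scipy.optimize import least_squares
f=vision.grab_frame("top"); g=vision.grab_frame("side")
def tw(q,P):
    P=np.array(P,float)/1000; c,s=np.cos(q[2]),np.sin(q[2]); return np.stack([q[0]+c*P[:,0]-s*P[:,1],q[1]+s*P[:,0]+c*P[:,1],P[:,2]],1)
P=[(-157.8,73,168),(-157.8,137,168),(-157.8,-2,78),(-157.8,62,78),(0,-150,200)]
U=np.array([(182.5,337),(171.9,364.3),(202.2,307.7),(192.5,331.9),(148,211)])
r=least_squares(lambda q:(np.array([px(f,p) for p in tw(q,P)])-U).ravel(),[.49,.475,1.25],x_scale=[.1,.1,.1]); q=r.x
print(q.round(4)); print(r.fun.reshape(-1,2).round(1))
B=[(-70,32,30),(-70,-32,30),(84,32,45),(84,-32,45)]
UB=np.array([(309,321.5),(310.5,296.5),(248.5,317),(249,291.5)])
# bin y = z cross x: x along +y world -> y along -x world
UB=np.array([(309,321.5),(310.5,296.5),(248.5,317),(249,291.5)])
rb=least_squares(lambda q:(np.array([px(f,p) for p in tw(q,B)])-UB).ravel(),[.43,.13,1.48],x_scale=[.1,.1,.1]); b=rb.x
print("bin",b.round(4),rb.fun.round(1))
print("hook",tw(q,[(-16.5,-45,190)]).round(4))
for F,n,(x0,y0,x1,y1,s) in((f,"ov_t.png",(70,180,330,370,3)),(g,"ov_s.png",(100,270,380,470,2.8))):
    im=F["pixels"].copy(); s=int(s) if n=="ov_t.png" else 2.8
    c=cv2.convertScaleAbs(cv2.resize(im[y0:y1,x0:x1,::-1],None,fx=s,fy=s,interpolation=cv2.INTER_CUBIC),alpha=1.4,beta=15)
    def L(q,pts,col):
        h=np.array([(px(F,p)-[x0,y0]+.5)*s for p in tw(q,pts)]); cv2.polylines(c,[np.round(h).astype(np.int32)],False,col,1,cv2.LINE_AA)
    L(q,[(0,-150,0),(0,-150,200),(0,150,200)],(0,255,0))
    for z in(190,145): L(q,[(-16.5,-150,z),(-16.5,150,z)],(0,255,255))
    L(q,[(-157.8,73,168),(-157.8,137,168),(-157.8,137,138)],(0,255,0)); L(q,[(-157.8,-2,78),(-157.8,62,78)],(0,255,0))
    L(b,[(-70,-32,0),(-70,-32,30),(-70,32,30),(-70,32,0),(70,32,0),(70,32,46),(-70,32,46)],(255,255,0)); L(b,[(70,-32,46),(-70,-32,46)],(255,255,0)); L(b,[(84,-32,38),(84,32,38)],(0,0,255));L(b,[(70,-32,52),(70,32,52)],(255,0,255))
    cv2.imwrite("pics/"+n,c)
```

```text
[0.4826 0.4713 1.2189]
[[-0.9 -1.8]
 [-0.9 -1.6]
 [-0.  -2.1]
 [ 0.  -1.2]
 [ 1.7  6.8]]
bin [0.4263 0.1308 1.4894] [ 0.2  0.1  0.5 -0.4 -1.3  0.3  0.5  0. ]
hook [[0.5192 0.4403 0.19  ]]
```

View pics/ov_t.png

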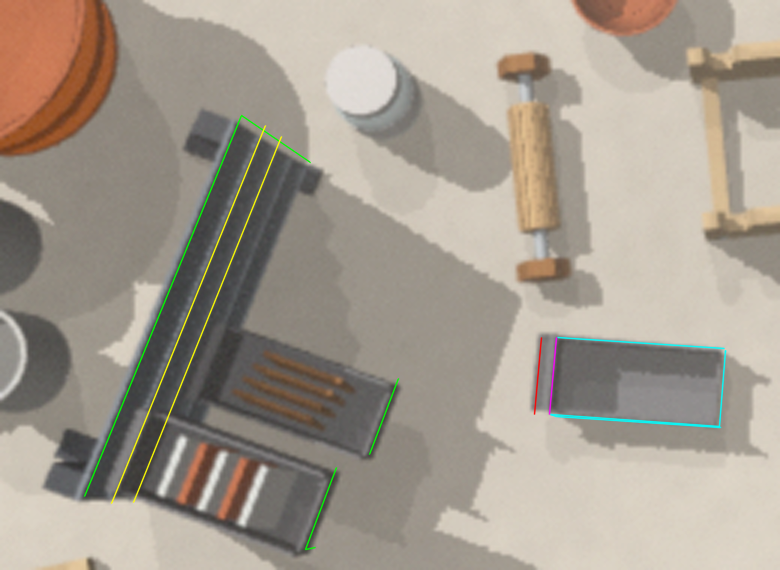

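View pics/ov_s.png

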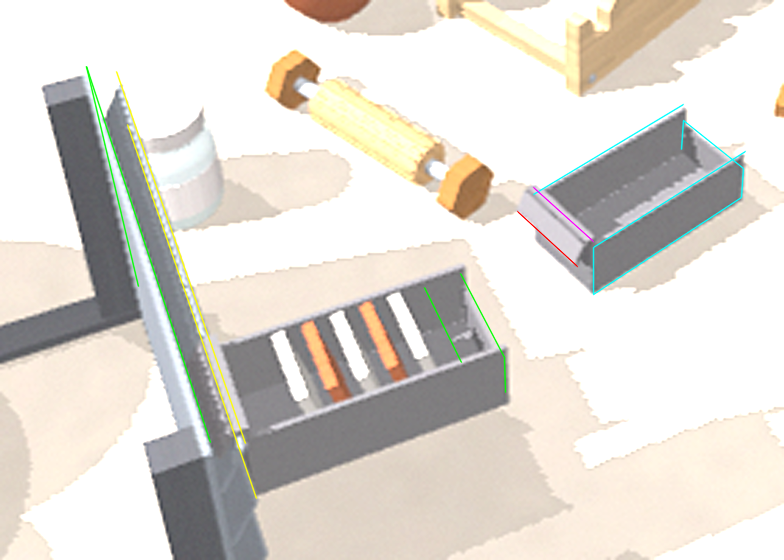

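The overlays match the bin and panel lines in both views, with the hung bin's front edge right on. The only error is a small one in where the louvre's far end falls. I'll head for R1 first.

Emit:
jog_arm(deltas=[{"dx": 30, "dy": 10, "rz": 0.15, "hand": 0.4}, {"dx": 60, "dy": 17, "rz": 0.16}, {"dx": 60, "dy": 17, "rz": 0.16}, {"dx": 60, "dy": 17, "rz": 0.16}, {"dx": 60, "dy": 17, "rz": 0.16}, {"dx": 60, "dy": 17, "rz": 0.16}, {"dx": 60, "dy": 17, "rz": 0.16}, {"dx": 60, "dy": 17, "rz": 0.14}], newtons=40)

```text
invalid input
```

```bash
cat >> h.py <<'E'
def to(x,y,z,yaw):
    """print shift (mm) and turn still needed to bring the TCP there"""
    o=bot.get_obs(); p=o["tcp_pos"]; r=o["tool_rot"]
    d=(yaw-r[2]+np.pi)%(2*np.pi)-np.pi
    print("need",((np.array([x,y,z])-p)*1000).round(1),"rz",round(d,3),"| tilt",(abs(r[0])-np.pi).round(3),r[1].round(3),"q",o["qpos"].round(2),"t",o["clock"],"w",o["grip_width"].round(4))
E
python3 - <<'E'
from h import *
to(.599,-.3756,.30,1.475)
f=vision.grab_frame("top")
print([[px(f,(.6376-.079*s-.9969*t,-.0547+.9969*s-.079*t,.06)).round(1).tolist() for s in(.108,.036,-.036,-.108)] for t in(-.07,.07)])
E
```

```text
Traceback (most recent call last):
  File "h.py", line 22, in to
    print("need",((np.array([x,y,z])-p)*1000).round(1),"rz",round(d,3),"| tilt",(abs(r[0])-np.pi).round(3),r[1].round(3),"q",o["qpos"].round(2),"t",o["clock"],"w",o["grip_width"].round(4))
                                                                                                                                                                   ^^^^^^^^^^^^^^^^^^^^^
AttributeError: 'float' object has no attribute 'round'
```

Emit:
jog_arm(deltas=[{"dx": 30, "dy": 10, "dz": 0, "rx": 0, "ry": 0, "rz": 0.15, "hand": 0.4}, {"dx": 60, "dy": 17, "dz": 0, "rx": 0, "ry": 0, "rz": 0.16, "hand": 0.4}, {"dx": 60, "dy": 17, "dz": 0, "rx": 0, "ry": 0, "rz": 0.16, "hand": 0.4}, {"dx": 60, "dy": 17, "dz": 0, "rx": 0, "ry": 0, "rz": 0.16, "hand": 0.4}], newtons=40)

```text
clock: 0.75
tcp_pos: [0.3282, -0.4502, 0.4048]
tool_rot: [3.141, 0.0, 0.859]
wrist_force: [0.1, -0.9, -0.0]
grip_width: 0.0602
grasp_force: 0.0
```

```bash
sed -i 's/o\["grip_width"\].round(4)/round(float(o["grip_width"]),4)/' h.py
python3 - <<'E'
from h import *
to(.599,-.3756,.30,1.475)
f=vision.grab_frame("top")
print([[px(f,(.6376-.079*s-.9969*t,-.0547+.9969*s-.079*t,.06)).round(1).tolist() for s in(.108,.036,-.036,-.108)] for t in(-.07,.07)])
E
```

```text
need [ 270.8   74.6 -104.8] rz 0.616 | tilt -0.0 0.0 q [-1.07  0.35 -0.07  1.15 -0.    1.21] t 0.75 w 0.0602
[[[309.7, 198.3], [337.8, 195.7], [365.9, 193.1], [393.9, 190.6]], [[314.7, 252.4], [343.3, 249.8], [371.8, 247.1], [400.3, 244.5]]]
```

Emit:
jog_arm(deltas=[{"dx": 54, "dy": 15, "dz": 0, "rx": 0, "ry": 0, "rz": 0.123, "hand": 0.4}, {"dx": 54, "dy": 15, "dz": -10, "rx": 0, "ry": 0, "rz": 0.123, "hand": 0.4}, {"dx": 54, "dy": 15, "dz": -30, "rx": 0, "ry": 0, "rz": 0.123, "hand": 0.4}, {"dx": 54, "dy": 15, "dz": -30, "rx": 0, "ry": 0, "rz": 0.123, "hand": 0.4}, {"dx": 54, "dy": 15, "dz": -35, "rx": 0, "ry": 0, "rz": 0.123, "hand": 0.4}, {"dx": 0, "dy": 0, "dz": 0, "rx": 0, "ry": 0, "rz": 0, "hand": 0.4}])

```text
clock: 1.55
tcp_pos: [0.5938, -0.3748, 0.2979]
tool_rot: [-3.137, -0.004, 1.474]
wrist_force: [0.3, 0.5, 0.8]
grip_width: 0.0599
grasp_force: 0.0
```

Run:
```python
from fit import *
to(.599,-.3756,.178,1.475)
f=vision.grab_frame("side"); im=f["pixels"]
cv2.imwrite("pics/a1.png",im[:,:,::-1])
```

```text
need [   5.2   -0.8 -119.9] rz 0.001 | tilt -0.005 -0.004 q [-0.67  0.7   0.23  1.11  0.    1.  ] t 1.55 w 0.0599
```

View pics/a1.png

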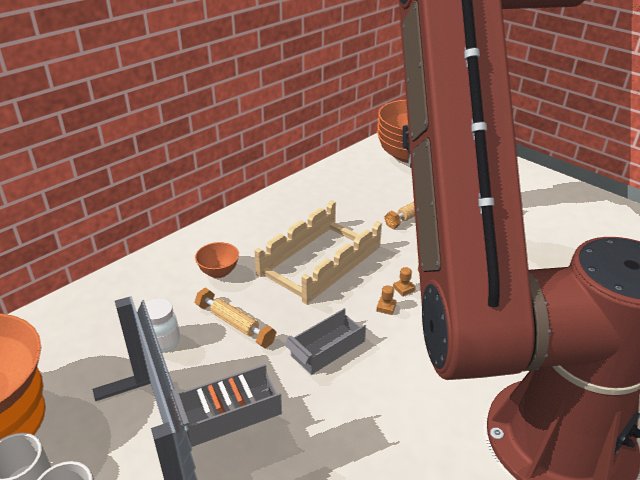

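The side view is blocked by the arm, so it's no use here. The pose is close, so I'll descend and grip.

Emit:
jog_arm(deltas=[{"dx": 3, "dy": 0, "dz": -40, "rx": 0, "ry": 0, "rz": 0, "hand": 0.4}, {"dx": 0, "dy": 0, "dz": -40, "rx": 0, "ry": 0, "rz": 0, "hand": 0.4}, {"dx": 0, "dy": 0, "dz": -40, "rx": 0, "ry": 0, "rz": 0, "hand": 0.4}, {"dx": 0, "dy": 0, "dz": 0, "rx": 0, "ry": 0, "rz": 0, "hand": 0.4}, {"dx": 0, "dy": 0, "dz": 0, "rx": 0, "ry": 0, "rz": 0, "hand": -0.3}, {"dx": 0, "dy": 0, "dz": 0, "rx": 0, "ry": 0, "rz": 0, "hand": -0.5}, {"dx": 0, "dy": 0, "dz": 0, "rx": 0, "ry": 0, "rz": 0, "hand": -0.5}])

```text
clock: 2.48
tcp_pos: [0.5954, -0.3782, 0.1856]
tool_rot: [3.138, 0.003, 1.468]
wrist_force: [-2.5, -0.5, 8.0]
grip_width: 0.0344
grasp_force: 40.5
```

Run:
```python
from fit import *
to(.599,-.3756,.178,1.475); print(bot.get_obs()["grasp_force"])
```

```text
need [ 3.6  2.6 -7.6] rz 0.007 | tilt -0.003 0.003 q [-0.67  0.8   0.11  0.88 -0.    1.  ] t 2.475 w 0.0344
40.53207814693451
```

Emit:
jog_arm(deltas=[{"dx": 0, "dy": 0, "dz": 20, "rx": 0, "ry": 0, "rz": 0, "hand": -0.5}, {"dx": 0, "dy": 0, "dz": 40, "rx": 0, "ry": 0, "rz": 0, "hand": -0.5}, {"dx": 0, "dy": 0, "dz": 60, "rx": 0, "ry": 0, "rz": 0, "hand": -0.5}, {"dx": 0, "dy": 0, "dz": 20, "rx": 0, "ry": 0, "rz": 0, "hand": -0.5}, {"dx": 0, "dy": 0, "dz": 0, "rx": 0, "ry": 0, "rz": 0, "hand": -0.5}, {"dx": 0, "dy": 0, "dz": 0, "rx": 0, "ry": 0, "rz": 0, "hand": -0.5}])

```text
clock: 3.22
tcp_pos: [0.5945, -0.3769, 0.3219]
tool_rot: [-3.141, -0.001, 1.469]
wrist_force: [-0.4, -0.2, -1.1]
grip_width: 0.0342
grasp_force: 40.3
```

Run:
```python
from fit import *
to(.6461,-.1624,.318,3.221); print(bot.get_obs()["grasp_force"],bot.get_obs()["wrist_force"])
```

```text
need [ 51.6 214.5  -3.9] rz 1.752 | tilt -0.001 -0.001 q [-0.67  0.69  0.27  1.16  0.    1.  ] t 3.225 w 0.0342
40.314783453941345 [-0.39002754 -0.24313662 -1.08740323]
```

Emit:
jog_arm(deltas=[{"dx": 5, "dy": 21, "dz": 0, "rx": 0, "ry": 0, "rz": 0.175, "hand": -0.5}, {"dx": 5, "dy": 21, "dz": 0, "rx": 0, "ry": 0, "rz": 0.175, "hand": -0.5}, {"dx": 5, "dy": 21, "dz": 0, "rx": 0, "ry": 0, "rz": 0.175, "hand": -0.5}, {"dx": 5, "dy": 21, "dz": 0, "rx": 0, "ry": 0, "rz": 0.175, "hand": -0.5}, {"dx": 5, "dy": 22, "dz": 0, "rx": 0, "ry": 0, "rz": 0.175, "hand": -0.5}, {"dx": 5, "dy": 22, "dz": 0, "rx": 0, "ry": 0, "rz": 0.175, "hand": -0.5}, {"dx": 6, "dy": 22, "dz": 0, "rx": 0, "ry": 0, "rz": 0.175, "hand": -0.5}, {"dx": 6, "dy": 22, "dz": 0, "rx": 0, "ry": 0, "rz": 0.175, "hand": -0.5}])

```text
clock: 4.22
tcp_pos: [0.6364, -0.2042, 0.3208]
tool_rot: [3.141, -0.003, 2.875]
wrist_force: [0.2, -0.3, -1.7]
grip_width: 0.0345
grasp_force: 40.1
```

Emit:
jog_arm(deltas=[{"dx": 6, "dy": 22, "dz": -10, "rx": 0, "ry": 0, "rz": 0.175, "hand": -0.5}, {"dx": 6, "dy": 20, "dz": -20, "rx": 0, "ry": 0, "rz": 0.175, "hand": -0.5}, {"dx": 0, "dy": 0, "dz": 0, "rx": 0, "ry": 0, "rz": 0, "hand": -0.5}, {"dx": 0, "dy": 0, "dz": 0, "rx": 0, "ry": 0, "rz": 0, "hand": -0.5}])

```text
clock: 4.72
tcp_pos: [0.6485, -0.1635, 0.2921]
tool_rot: [3.141, -0.001, -3.067]
wrist_force: [-0.0, 0.1, -1.6]
grip_width: 0.0346
grasp_force: 40.2
```

Run:
```python
from fit import *
to(.6487,-.1624,.218,3.221); print(bot.get_obs()["grasp_force"],bot.get_obs()["wrist_force"])
f=vision.grab_frame("top"); crop(f["pixels"],"d1.png",295,170,535,340,3.2,10)
```

```text
need [  0.2   1.1 -74.1] rz 0.005 | tilt -0.0 -0.001 q [-0.36  0.64  0.1   1.04 -0.   -0.43] t 4.725 w 0.0346
40.195831060409546 [-0.00934599  0.06914402 -1.6327025 ]
```

View pics/d1.png

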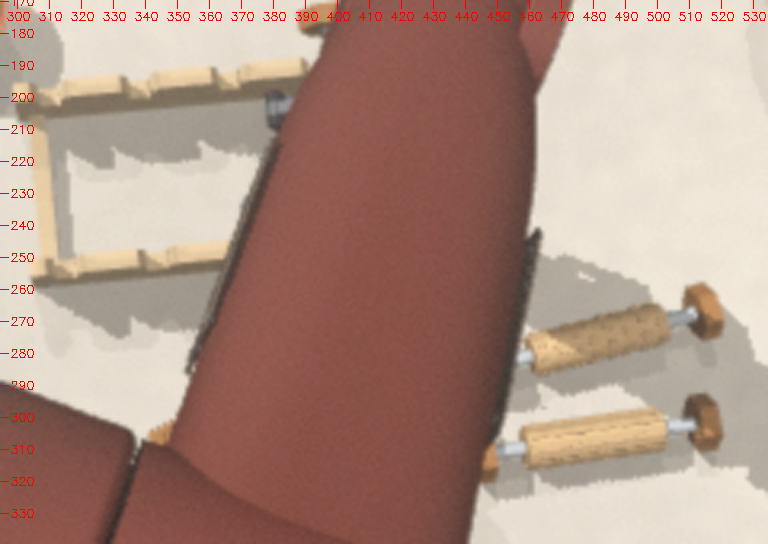

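The arm hides most of the rack, but the held roller's cap shows at (394,175), in line with the last slot. I'll lower it in.

Emit:
jog_arm(deltas=[{"dx": 0, "dy": 1, "dz": -20, "rx": 0, "ry": 0, "rz": 0, "hand": -0.5}, {"dx": 0, "dy": 0, "dz": -20, "rx": 0, "ry": 0, "rz": 0, "hand": -0.5}, {"dx": 0, "dy": 0, "dz": -15, "rx": 0, "ry": 0, "rz": 0, "hand": -0.5}, {"dx": 0, "dy": 0, "dz": -10, "rx": 0, "ry": 0, "rz": 0, "hand": -0.5}, {"dx": 0, "dy": 0, "dz": -5, "rx": 0, "ry": 0, "rz": 0, "hand": -0.5}, {"dx": 0, "dy": 0, "dz": 0, "rx": 0, "ry": 0, "rz": 0, "hand": -0.5}])

```text
clock: 5.52
tcp_pos: [0.6488, -0.1623, 0.2226]
tool_rot: [-3.142, -0.0, -3.065]
wrist_force: [0.9, -0.0, -1.0]
grip_width: 0.0345
grasp_force: 40.2
```

Emit:
jog_arm(deltas=[{"dx": 0, "dy": 0, "dz": -3, "rx": 0, "ry": 0, "rz": 0, "hand": -0.5}, {"dx": 0, "dy": 0, "dz": 0, "rx": 0, "ry": 0, "rz": 0, "hand": -0.5}])

```text
clock: 5.78
tcp_pos: [0.6488, -0.1622, 0.2197]
tool_rot: [-3.141, 0.0, -3.064]
wrist_force: [0.7, -0.4, -1.8]
grip_width: 0.0343
grasp_force: 40.2
```

Emit:
jog_arm(deltas=[{"dx": 0, "dy": 0, "dz": -3, "rx": 0, "ry": 0, "rz": 0, "hand": -0.5}, {"dx": 0, "dy": 0, "dz": 0, "rx": 0, "ry": 0, "rz": 0, "hand": -0.5}])

```text
clock: 6.02
tcp_pos: [0.649, -0.1623, 0.2176]
tool_rot: [-3.141, 0.001, -3.064]
wrist_force: [-1.6, 0.9, 6.1]
grip_width: 0.0346
grasp_force: 41.1
```

Emit:
jog_arm(deltas=[{"dx": 0, "dy": 0, "dz": -3, "rx": 0, "ry": 0, "rz": 0, "hand": -0.5}, {"dx": 0, "dy": 0, "dz": 0, "rx": 0, "ry": 0, "rz": 0, "hand": -0.5}])

```text
clock: 6.28
tcp_pos: [0.6489, -0.1622, 0.2173]
tool_rot: [-3.14, 0.002, -3.064]
wrist_force: [-10.5, 4.0, 30.3]
grip_width: 0.0347
grasp_force: 43.5
```

Contact came at TCP z = 217.5 mm, just as predicted, so the roller is seated. Release it, go up, and move toward R2.

Emit:
jog_arm(deltas=[{"dx": 0, "dy": 0, "dz": 4, "rx": 0, "ry": 0, "rz": 0, "hand": -0.5}, {"dx": 0, "dy": 0, "dz": 0, "rx": 0, "ry": 0, "rz": 0, "hand": 0.25}, {"dx": 0, "dy": 0, "dz": 0, "rx": 0, "ry": 0, "rz": 0, "hand": 0.25}, {"dx": 0, "dy": 0, "dz": 0, "rx": 0, "ry": 0, "rz": 0, "hand": 0.25}, {"dx": 0, "dy": 0, "dz": 30, "rx": 0, "ry": 0, "rz": 0, "hand": 0.25}, {"dx": 0, "dy": 0, "dz": 50, "rx": 0, "ry": 0, "rz": 0, "hand": 0.25}, {"dx": -20, "dy": -20, "dz": 30, "rx": 0, "ry": 0, "rz": -0.17, "hand": 0.4}, {"dx": -15, "dy": -25, "dz": 0, "rx": 0, "ry": 0, "rz": -0.17, "hand": 0.4}])

```text
clock: 7.28
tcp_pos: [0.6142, -0.2076, 0.3304]
tool_rot: [-3.141, 0.004, 2.874]
wrist_force: [0.4, -0.4, -0.6]
grip_width: 0.0596
grasp_force: 0.0
```

Emit:
jog_arm(deltas=[{"dx": -20, "dy": -30, "dz": 0, "rx": 0, "ry": 0, "rz": -0.18, "hand": 0.4}, {"dx": -20, "dy": -30, "dz": 0, "rx": 0, "ry": 0, "rz": -0.18, "hand": 0.4}, {"dx": -20, "dy": -30, "dz": 0, "rx": 0, "ry": 0, "rz": -0.18, "hand": 0.4}, {"dx": -20, "dy": -30, "dz": 0, "rx": 0, "ry": 0, "rz": -0.18, "hand": 0.4}, {"dx": -20, "dy": -30, "dz": 0, "rx": 0, "ry": 0, "rz": -0.18, "hand": 0.4}, {"dx": -14, "dy": -20, "dz": 0, "rx": 0, "ry": 0, "rz": -0.18, "hand": 0.4}, {"dx": 0, "dy": 0, "dz": 0, "rx": 0, "ry": 0, "rz": 0, "hand": 0.4}])

```text
clock: 8.15
tcp_pos: [0.4989, -0.3785, 0.3273]
tool_rot: [-3.141, -0.0, 1.796]
wrist_force: [0.2, 0.3, -0.1]
grip_width: 0.0597
grasp_force: 0.0
```

Run:
```python
from fit import *
to(.4998,-.3778,.181,1.80)
f=vision.grab_frame("top"); crop(f["pixels"],"e1.png",295,170,535,340,3.2,10)
```

```text
need [   0.9    0.7 -146.3] rz 0.004 | tilt -0.0 -0.0 q [-0.77  0.53  0.01  1.05 -0.    0.58] t 8.15 w 0.0597
```

View pics/e1.png

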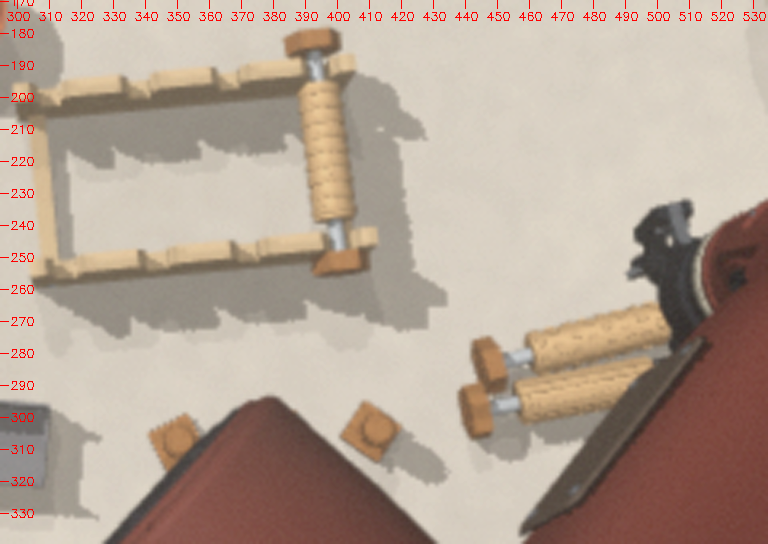

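R1 is seated with both ends down. R3 has been knocked toward R2 (its left cap is now at (444,298)), which leaves no finger room between them. I'll do R4 first and look again with the arm clear.

Emit:
jog_arm(deltas=[{"dx": 10, "dy": 40, "dz": 0, "rx": 0, "ry": 0, "rz": 0.13, "hand": 0.4}, {"dx": 10, "dy": 56, "dz": 0, "rx": 0, "ry": 0, "rz": 0.13, "hand": 0.4}, {"dx": 10, "dy": 56, "dz": 0, "rx": 0, "ry": 0, "rz": 0.13, "hand": 0.4}, {"dx": 10, "dy": 56, "dz": 0, "rx": 0, "ry": 0, "rz": 0.13, "hand": 0.4}, {"dx": 10, "dy": 56, "dz": 0, "rx": 0, "ry": 0, "rz": 0.13, "hand": 0.4}, {"dx": 10, "dy": 56, "dz": 0, "rx": 0, "ry": 0, "rz": 0.13, "hand": 0.4}, {"dx": 10, "dy": 56, "dz": 0, "rx": 0, "ry": 0, "rz": 0.13, "hand": 0.4}, {"dx": 10, "dy": 56, "dz": 0, "rx": 0, "ry": 0, "rz": 0.13, "hand": 0.4}])

```text
clock: 9.2
tcp_pos: [0.5797, 0.0579, 0.3277]
tool_rot: [3.141, 0.0, 2.848]
wrist_force: [1.5, -0.8, -1.3]
grip_width: 0.0599
grasp_force: 0.0
```

Emit:
jog_arm(deltas=[{"dx": 10, "dy": 56, "dz": 0, "rx": 0, "ry": 0, "rz": 0.13, "hand": 0.4}, {"dx": 10, "dy": 56, "dz": 0, "rx": 0, "ry": 0, "rz": 0.13, "hand": 0.4}, {"dx": 14, "dy": 56, "dz": -30, "rx": 0, "ry": 0, "rz": 0.146, "hand": 0.4}, {"dx": 0, "dy": 0, "dz": -30, "rx": 0, "ry": 0, "rz": 0, "hand": 0.4}, {"dx": 0, "dy": 0, "dz": 0, "rx": 0, "ry": 0, "rz": 0, "hand": 0.4}])

```text
clock: 9.82
tcp_pos: [0.6116, 0.222, 0.2663]
tool_rot: [-3.141, -0.005, -3.034]
wrist_force: [-1.0, -1.1, 0.7]
grip_width: 0.0598
grasp_force: 0.0
```

Run:
```python
from fit import *
to(.613,.2224,.181,3.242)
f=vision.grab_frame("top")
for n,u,v,y in [("R2",480,275,.23),("R3",480,292,.23)]:
    q,i=fit(f,roller,u,v,y,46,.02,75); print(n,q.round(4),round(i,3))
q,i=fit(f,roller+[p+[0,0,0] for p in []],480,275,.23,46); 
crop(f["pixels"],"g1.png",430,240,535,320,7,10)
```

```text
need [  1.4   0.4 -85.3] rz -0.007 | tilt -0.001 -0.005 q [0.24 0.63 0.01 0.96 0.   0.13] t 9.825 w 0.0598
R2 [ 0.4989 -0.3772  0.2418] 0.442
R3 [ 0.4597 -0.3665  0.1611] 0.458
```

View pics/g1.png

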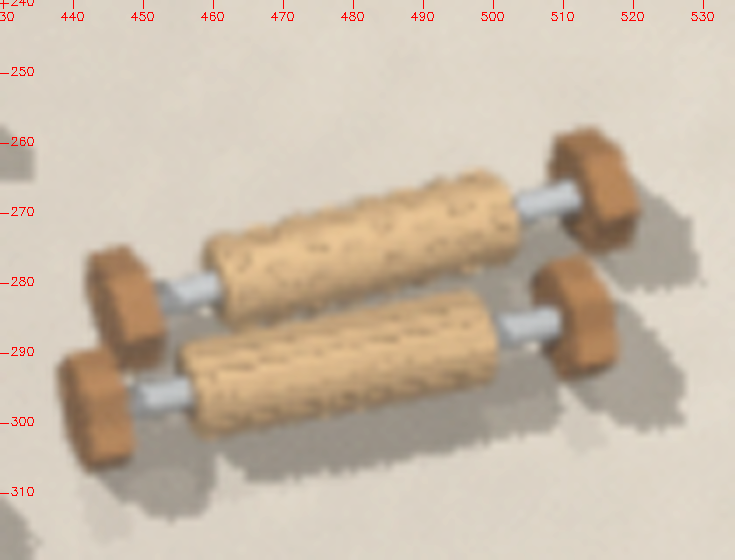

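R2 and R3 nearly touch, and their caps at (447,283)/(443,298) and (515,267)/(511,285) block both ends. I'll place R4 now, then swing R3's left end away with shut fingers.

Emit:
jog_arm(deltas=[{"dx": 1, "dy": 0, "dz": -40, "rx": 0, "ry": 0, "rz": 0, "hand": 0.4}, {"dx": 0, "dy": 0, "dz": -40, "rx": 0, "ry": 0, "rz": 0, "hand": 0.4}, {"dx": 0, "dy": 0, "dz": 0, "rx": 0, "ry": 0, "rz": 0, "hand": 0.4}, {"dx": 0, "dy": 0, "dz": 0, "rx": 0, "ry": 0, "rz": 0, "hand": -0.3}, {"dx": 0, "dy": 0, "dz": 0, "rx": 0, "ry": 0, "rz": 0, "hand": -0.5}, {"dx": 0, "dy": 0, "dz": 0, "rx": 0, "ry": 0, "rz": 0, "hand": -0.5}, {"dx": 0, "dy": 0, "dz": 0, "rx": 0, "ry": 0, "rz": 0, "hand": -0.5}])

```text
clock: 10.75
tcp_pos: [0.6154, 0.2207, 0.1918]
tool_rot: [3.141, 0.004, -3.038]
wrist_force: [-1.1, -0.5, 5.9]
grip_width: 0.0343
grasp_force: 39.7
```

Emit:
jog_arm(deltas=[{"dx": 0, "dy": 0, "dz": 20, "rx": 0, "ry": 0, "rz": 0, "hand": -0.5}, {"dx": 0, "dy": 0, "dz": 50, "rx": 0, "ry": 0, "rz": 0, "hand": -0.5}, {"dx": 0, "dy": 0, "dz": 40, "rx": 0, "ry": 0, "rz": 0, "hand": -0.5}, {"dx": 5, "dy": -40, "dz": 0, "rx": 0, "ry": 0, "rz": 0, "hand": -0.5}, {"dx": 5, "dy": -50, "dz": 0, "rx": 0, "ry": 0, "rz": 0, "hand": -0.5}, {"dx": 5, "dy": -50, "dz": 0, "rx": 0, "ry": 0, "rz": -0.015, "hand": -0.5}, {"dx": 2, "dy": -30, "dz": 0, "rx": 0, "ry": 0, "rz": 0, "hand": -0.5}, {"dx": 0, "dy": 0, "dz": 0, "rx": 0, "ry": 0, "rz": 0, "hand": -0.5}])

```text
clock: 11.75
tcp_pos: [0.6317, 0.0483, 0.3006]
tool_rot: [-3.141, 0.002, -3.056]
wrist_force: [0.2, 1.3, -1.5]
grip_width: 0.0341
grasp_force: 40.5
```

Run:
```python
from fit import *
to(.629,.053,.218,3.221)
```

```text
need [ -2.7   4.7 -82.6] rz -0.006 | tilt -0.001 0.002 q [-0.04  0.56 -0.01  1.   -0.   -0.12] t 11.75 w 0.0341
```

Emit:
jog_arm(deltas=[{"dx": 0, "dy": 5, "dz": -20, "rx": 0, "ry": 0, "rz": 0, "hand": -0.5}, {"dx": 0, "dy": 0, "dz": -20, "rx": 0, "ry": 0, "rz": 0, "hand": -0.5}, {"dx": 0, "dy": 0, "dz": -18, "rx": 0, "ry": 0, "rz": 0, "hand": -0.5}, {"dx": 0, "dy": 0, "dz": -12, "rx": 0, "ry": 0, "rz": 0, "hand": -0.5}, {"dx": 0, "dy": 0, "dz": -4, "rx": 0, "ry": 0, "rz": 0, "hand": -0.5}, {"dx": 0, "dy": 0, "dz": 0, "rx": 0, "ry": 0, "rz": 0, "hand": -0.5}])

```text
clock: 12.5
tcp_pos: [0.6319, 0.0555, 0.2258]
tool_rot: [-3.139, 0.002, -3.054]
wrist_force: [2.2, -4.9, -3.0]
grip_width: 0.034
grasp_force: 40.6
```

Emit:
jog_arm(deltas=[{"dx": 0, "dy": 0, "dz": -3, "rx": 0, "ry": 0, "rz": 0, "hand": -0.5}, {"dx": 0, "dy": 0, "dz": 0, "rx": 0, "ry": 0, "rz": 0, "hand": -0.5}])

```text
clock: 12.75
tcp_pos: [0.632, 0.0555, 0.2237]
tool_rot: [-3.139, 0.003, -3.054]
wrist_force: [-0.5, -5.6, 3.4]
grip_width: 0.0343
grasp_force: 41.2
```

Emit:
jog_arm(deltas=[{"dx": 0, "dy": 0, "dz": -2, "rx": 0, "ry": 0, "rz": 0, "hand": -0.5}, {"dx": 0, "dy": 0, "dz": 0, "rx": 0, "ry": 0, "rz": 0, "hand": -0.5}])

```text
clock: 13.0
tcp_pos: [0.632, 0.0555, 0.2234]
tool_rot: [-3.139, 0.004, -3.054]
wrist_force: [-7.5, -6.3, 19.4]
grip_width: 0.0343
grasp_force: 42.8
```

Seated at the predicted height. Release, then go to the push spot with shut fingers.

Emit:
jog_arm(deltas=[{"dx": 0, "dy": 0, "dz": 3, "rx": 0, "ry": 0, "rz": 0, "hand": -0.5}, {"dx": 0, "dy": 0, "dz": 0, "rx": 0, "ry": 0, "rz": 0, "hand": 0.25}, {"dx": 0, "dy": 0, "dz": 0, "rx": 0, "ry": 0, "rz": 0, "hand": 0.25}, {"dx": 0, "dy": 0, "dz": 0, "rx": 0, "ry": 0, "rz": 0, "hand": 0.25}, {"dx": 0, "dy": 0, "dz": 40, "rx": 0, "ry": 0, "rz": 0, "hand": 0.25}, {"dx": 0, "dy": 0, "dz": 55, "rx": 0, "ry": 0, "rz": 0, "hand": 0.25}, {"dx": -25, "dy": -50, "dz": 0, "rx": 0, "ry": 0, "rz": 0, "hand": -1}, {"dx": -25, "dy": -54, "dz": 0, "rx": 0, "ry": 0, "rz": 0, "hand": -1}])

```text
clock: 14.0
tcp_pos: [0.5809, -0.0488, 0.3185]
tool_rot: [-3.141, 0.002, -3.051]
wrist_force: [0.1, -0.9, -0.4]
grip_width: 0.0177
grasp_force: 0.0
```

Emit:
jog_arm(deltas=[{"dx": -25, "dy": -54, "dz": 0, "rx": 0, "ry": 0, "rz": 0, "hand": -1}, {"dx": -25, "dy": -54, "dz": 0, "rx": 0, "ry": 0, "rz": 0, "hand": -1}, {"dx": -25, "dy": -54, "dz": 0, "rx": 0, "ry": 0, "rz": 0, "hand": -1}, {"dx": -22, "dy": -48, "dz": 0, "rx": 0, "ry": 0, "rz": 0, "hand": -1}, {"dx": 0, "dy": 0, "dz": 0, "rx": 0, "ry": 0, "rz": 0, "hand": -1}, {"dx": 0, "dy": 0, "dz": 0, "rx": 0, "ry": 0, "rz": 0, "hand": -1}])

```text
clock: 14.75
tcp_pos: [0.4843, -0.2582, 0.3178]
tool_rot: [3.141, 0.0, -3.054]
wrist_force: [-0.1, 0.5, 0.2]
grip_width: 0.0001
grasp_force: 0.0
```

Run:
```python
from fit import *
to(.487,-.259,.188,3.221)
```

```text
need [   2.7   -0.8 -129.8] rz -0.008 | tilt -0.001 0.0 q [-0.62  0.4  -0.23  0.94  0.   -0.71] t 14.75 w 0.0001
```

Emit:
jog_arm(deltas=[{"dx": 3, "dy": 0, "dz": -50, "rx": 0, "ry": 0, "rz": 0, "hand": -1}, {"dx": 0, "dy": -1, "dz": -50, "rx": 0, "ry": 0, "rz": 0, "hand": -1}, {"dx": 0, "dy": 0, "dz": -30, "rx": 0, "ry": 0, "rz": 0, "hand": -1}, {"dx": 0, "dy": 0, "dz": 0, "rx": 0, "ry": 0, "rz": 0, "hand": -1}, {"dx": -12, "dy": 0, "dz": 0, "rx": 0, "ry": 0, "rz": 0, "hand": -1}, {"dx": -12, "dy": 0, "dz": 0, "rx": 0, "ry": 0, "rz": 0, "hand": -1}, {"dx": -14, "dy": -2, "dz": 0, "rx": 0, "ry": 0, "rz": 0, "hand": -1}, {"dx": -14, "dy": -3, "dz": 0, "rx": 0, "ry": 0, "rz": 0, "hand": -1}])

```text
clock: 15.75
tcp_pos: [0.4342, -0.2647, 0.1884]
tool_rot: [-3.141, 0.001, -3.054]
wrist_force: [0.6, 0.1, -0.3]
grip_width: 0.0002
grasp_force: 0.3
```

Emit:
jog_arm(deltas=[{"dx": -14, "dy": -4, "dz": 0, "rx": 0, "ry": 0, "rz": 0, "hand": -1}, {"dx": -14, "dy": -5, "dz": 0, "rx": 0, "ry": 0, "rz": 0, "hand": -1}, {"dx": -12, "dy": -6, "dz": 0, "rx": 0, "ry": 0, "rz": 0, "hand": -1}, {"dx": 0, "dy": 0, "dz": 0, "rx": 0, "ry": 0, "rz": 0, "hand": -1}, {"dx": 15, "dy": 15, "dz": 40, "rx": 0, "ry": 0, "rz": 0, "hand": -1}, {"dx": 0, "dy": 55, "dz": 55, "rx": 0, "ry": 0, "rz": 0, "hand": -1}, {"dx": 0, "dy": 60, "dz": 40, "rx": 0, "ry": 0, "rz": 0, "hand": 0.4}, {"dx": 0, "dy": 60, "dz": 0, "rx": 0, "ry": 0, "rz": 0, "hand": 0.4}])

```text
clock: 16.75
tcp_pos: [0.4115, -0.1075, 0.3091]
tool_rot: [-3.139, 0.005, -3.054]
wrist_force: [0.5, 0.1, -0.8]
grip_width: 0.0352
grasp_force: 0.0
```

Run:
```python
from fit import *
to(.487,-.259,.185,3.221)
f=vision.grab_frame("top")
for n,u,v,y in [("R2",480,275,.23),("R3",480,299,.45)]:
    q,i=fit(f,roller,u,v,y,46,.02,75); print(n,q.round(4),round(i,3))
crop(f["pixels"],"g2.png",290,170,540,350,3.1,10)
```

```text
need [  75.5 -151.5 -124.1] rz -0.008 | tilt -0.003 0.005 q [-0.43  0.19 -0.56  0.81  0.   -0.51] t 16.75 w 0.0352
R2 [ 0.4997 -0.3766  0.2408] 0.354
R3 [ 0.4136 -0.3831  0.4698] 0.297
```

View pics/g2.png

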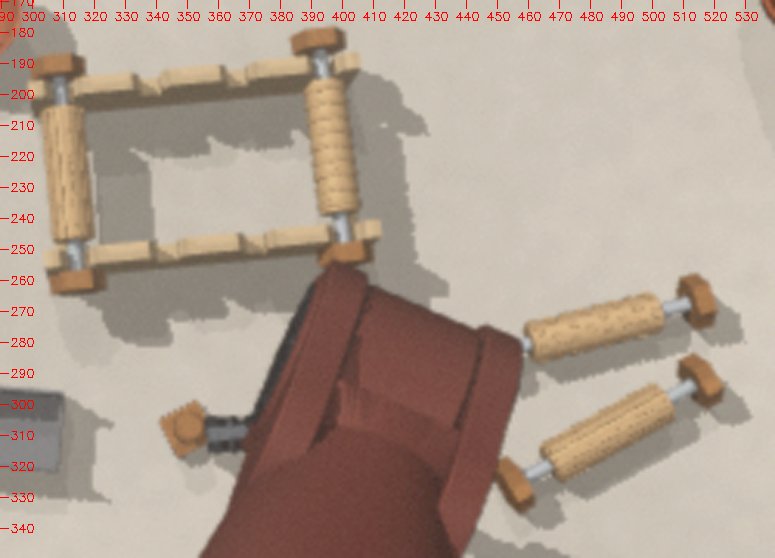

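R4 and R1 are seated, and R3 is now well clear of R2: R3 runs from (516,293) to (457,325), with its middle at (486,309). Next, R2.

Emit:
jog_arm(deltas=[{"dx": 11, "dy": -33, "dz": 0, "rx": 0, "ry": 0, "rz": -0.177, "hand": 0.4}, {"dx": 11, "dy": -33, "dz": 0, "rx": 0, "ry": 0, "rz": -0.177, "hand": 0.4}, {"dx": 11, "dy": -33, "dz": 0, "rx": 0, "ry": 0, "rz": -0.177, "hand": 0.4}, {"dx": 11, "dy": -33, "dz": 0, "rx": 0, "ry": 0, "rz": -0.177, "hand": 0.4}, {"dx": 11, "dy": -33, "dz": 0, "rx": 0, "ry": 0, "rz": -0.177, "hand": 0.4}, {"dx": 11, "dy": -33, "dz": 0, "rx": 0, "ry": 0, "rz": -0.177, "hand": 0.4}, {"dx": 11, "dy": -33, "dz": 0, "rx": 0, "ry": 0, "rz": -0.177, "hand": 0.4}, {"dx": 11, "dy": -33, "dz": 0, "rx": 0, "ry": 0, "rz": -0.177, "hand": 0.4}])

```text
clock: 17.8
tcp_pos: [0.4988, -0.3733, 0.3063]
tool_rot: [-3.142, -0.0, 1.808]
wrist_force: [0.4, -0.3, 0.9]
grip_width: 0.0595
grasp_force: 0.0
```

Emit:
jog_arm(deltas=[{"dx": 0, "dy": 0, "dz": -30, "rx": 0, "ry": 0, "rz": 0, "hand": 0.4}, {"dx": 0, "dy": 0, "dz": 0, "rx": 0, "ry": 0, "rz": 0, "hand": 0.4}])

```text
clock: 18.05
tcp_pos: [0.4976, -0.3717, 0.2743]
tool_rot: [-3.139, -0.004, 1.814]
wrist_force: [0.3, 0.4, 0.3]
grip_width: 0.0599
grasp_force: 0.0
```

Run:
```python
from fit import *
to(.4997,-.3766,.182,1.812)
f=vision.grab_frame("top"); print(w(f,486.1,309.4,.02))
```

```text
need [  2.1  -4.9 -92.3] rz -0.002 | tilt -0.003 -0.004 q [-0.76  0.57 -0.08  0.93  0.    0.57] t 18.05 w 0.0599
[ 0.41274287 -0.38542318  0.02      ]
```

Emit:
jog_arm(deltas=[{"dx": 1, "dy": -4, "dz": -45, "rx": 0, "ry": 0, "rz": 0, "hand": 0.4}, {"dx": 0, "dy": 0, "dz": -45, "rx": 0, "ry": 0, "rz": 0, "hand": 0.4}, {"dx": 0, "dy": 0, "dz": 0, "rx": 0, "ry": 0, "rz": 0, "hand": 0.4}, {"dx": 0, "dy": 0, "dz": 0, "rx": 0, "ry": 0, "rz": 0, "hand": -0.3}, {"dx": 0, "dy": 0, "dz": 0, "rx": 0, "ry": 0, "rz": 0, "hand": -0.5}, {"dx": 0, "dy": 0, "dz": 0, "rx": 0, "ry": 0, "rz": 0, "hand": -0.5}, {"dx": 0, "dy": 0, "dz": 0, "rx": 0, "ry": 0, "rz": 0, "hand": -0.5}])

```text
clock: 18.98
tcp_pos: [0.5001, -0.3768, 0.1895]
tool_rot: [3.139, 0.003, 1.814]
wrist_force: [-1.5, 0.8, 7.8]
grip_width: 0.0343
grasp_force: 40.1
```

Emit:
jog_arm(deltas=[{"dx": 0, "dy": 0, "dz": 20, "rx": 0, "ry": 0, "rz": 0, "hand": -0.5}, {"dx": 0, "dy": 0, "dz": 60, "rx": 0, "ry": 0, "rz": 0, "hand": -0.5}, {"dx": 0, "dy": 0, "dz": 50, "rx": 0, "ry": 0, "rz": 0, "hand": -0.5}, {"dx": 0, "dy": 0, "dz": 0, "rx": 0, "ry": 0, "rz": 0, "hand": -0.5}])

```text
clock: 19.48
tcp_pos: [0.5005, -0.3773, 0.3228]
tool_rot: [3.136, 0.008, 1.814]
wrist_force: [0.2, 0.2, -1.6]
grip_width: 0.0343
grasp_force: 40.7
```

Run:
```python
from fit import *
to(.6404,-.0906,.3,3.221)
```

```text
need [139.9 286.7 -22.8] rz 1.407 | tilt -0.005 0.008 q [-0.76  0.53 -0.    1.03  0.    0.57] t 19.475 w 0.0343
```

Emit:
jog_arm(deltas=[{"dx": 17, "dy": 35, "dz": 0, "rx": 0, "ry": 0, "rz": 0.176, "hand": -0.5}, {"dx": 17, "dy": 36, "dz": 0, "rx": 0, "ry": 0, "rz": 0.176, "hand": -0.5}, {"dx": 17, "dy": 36, "dz": 0, "rx": 0, "ry": 0, "rz": 0.176, "hand": -0.5}, {"dx": 17, "dy": 36, "dz": 0, "rx": 0, "ry": 0, "rz": 0.176, "hand": -0.5}, {"dx": 18, "dy": 36, "dz": 0, "rx": 0, "ry": 0, "rz": 0.176, "hand": -0.5}, {"dx": 18, "dy": 36, "dz": 0, "rx": 0, "ry": 0, "rz": 0.176, "hand": -0.5}, {"dx": 18, "dy": 36, "dz": 0, "rx": 0, "ry": 0, "rz": 0.176, "hand": -0.5}, {"dx": 18, "dy": 36, "dz": 0, "rx": 0, "ry": 0, "rz": 0.176, "hand": -0.5}])

```text
clock: 20.48
tcp_pos: [0.6395, -0.0879, 0.3165]
tool_rot: [3.142, -0.0, -3.056]
wrist_force: [1.2, 0.2, -1.7]
grip_width: 0.0347
grasp_force: 40.7
```

Emit:
jog_arm(deltas=[{"dx": 0, "dy": 0, "dz": -20, "rx": 0, "ry": 0, "rz": 0, "hand": -0.5}, {"dx": 0, "dy": 0, "dz": 0, "rx": 0, "ry": 0, "rz": 0, "hand": -0.5}, {"dx": 0, "dy": 0, "dz": 0, "rx": 0, "ry": 0, "rz": 0, "hand": -0.5}])

```text
clock: 20.85
tcp_pos: [0.6391, -0.0896, 0.297]
tool_rot: [-3.142, -0.0, -3.062]
wrist_force: [0.5, -0.4, -1.2]
grip_width: 0.0348
grasp_force: 40.5
```

Run:
```python
from fit import *
to(.6404,-.0906,.2215,3.221)
```

```text
need [  1.3  -1.  -75.5] rz -0.0 | tilt -0.0 -0.0 q [-0.25  0.59  0.03  1.01 -0.   -0.33] t 20.85 w 0.0348
```

Emit:
jog_arm(deltas=[{"dx": 1, "dy": -1, "dz": -20, "rx": 0, "ry": 0, "rz": 0, "hand": -0.5}, {"dx": 0, "dy": 0, "dz": -20, "rx": 0, "ry": 0, "rz": 0, "hand": -0.5}, {"dx": 0, "dy": 0, "dz": -18, "rx": 0, "ry": 0, "rz": 0, "hand": -0.5}, {"dx": 0, "dy": 0, "dz": -10, "rx": 0, "ry": 0, "rz": 0, "hand": -0.5}, {"dx": 0, "dy": 0, "dz": -5, "rx": 0, "ry": 0, "rz": 0, "hand": -0.5}, {"dx": 0, "dy": 0, "dz": 0, "rx": 0, "ry": 0, "rz": 0, "hand": -0.5}])

```text
clock: 21.6
tcp_pos: [0.6403, -0.0903, 0.2237]
tool_rot: [3.142, 0.0, -3.061]
wrist_force: [0.3, 0.4, -0.9]
grip_width: 0.0343
grasp_force: 40.5
```

Emit:
jog_arm(deltas=[{"dx": 0, "dy": 0, "dz": -3, "rx": 0, "ry": 0, "rz": 0, "hand": -0.5}, {"dx": 0, "dy": 0, "dz": 0, "rx": 0, "ry": 0, "rz": 0, "hand": -0.5}])

```text
clock: 21.85
tcp_pos: [0.6406, -0.0903, 0.2215]
tool_rot: [-3.141, 0.001, -3.061]
wrist_force: [-0.2, 0.3, 1.4]
grip_width: 0.0342
grasp_force: 41.0
```

Emit:
jog_arm(deltas=[{"dx": 0, "dy": 0, "dz": -2, "rx": 0, "ry": 0, "rz": 0, "hand": -0.5}, {"dx": 0, "dy": 0, "dz": 0, "rx": 0, "ry": 0, "rz": 0, "hand": -0.5}])

```text
clock: 22.1
tcp_pos: [0.6406, -0.0903, 0.2212]
tool_rot: [-3.141, 0.002, -3.061]
wrist_force: [-6.0, 1.1, 19.0]
grip_width: 0.0342
grasp_force: 42.8
```

Seated. Release and go to R3.

Emit:
jog_arm(deltas=[{"dx": 0, "dy": 0, "dz": 3, "rx": 0, "ry": 0, "rz": 0, "hand": -0.5}, {"dx": 0, "dy": 0, "dz": 0, "rx": 0, "ry": 0, "rz": 0, "hand": 0.2}, {"dx": 0, "dy": 0, "dz": 0, "rx": 0, "ry": 0, "rz": 0, "hand": 0.2}, {"dx": 0, "dy": 0, "dz": 0, "rx": 0, "ry": 0, "rz": 0, "hand": 0.2}, {"dx": 0, "dy": 0, "dz": 40, "rx": 0, "ry": 0, "rz": 0, "hand": 0.2}, {"dx": 0, "dy": 0, "dz": 55, "rx": 0, "ry": 0, "rz": 0, "hand": 0.2}, {"dx": -33, "dy": -42, "dz": 0, "rx": 0, "ry": 0, "rz": -0.168, "hand": 0.4}, {"dx": -33, "dy": -42, "dz": 0, "rx": 0, "ry": 0, "rz": -0.168, "hand": 0.4}])

```text
clock: 23.1
tcp_pos: [0.5738, -0.1748, 0.3173]
tool_rot: [-3.141, 0.002, 2.882]
wrist_force: [-0.2, -0.4, -0.7]
grip_width: 0.0597
grasp_force: 0.0
```

Emit:
jog_arm(deltas=[{"dx": -33, "dy": -42, "dz": 0, "rx": 0, "ry": 0, "rz": -0.168, "hand": 0.4}, {"dx": -33, "dy": -42, "dz": 0, "rx": 0, "ry": 0, "rz": -0.168, "hand": 0.4}, {"dx": -33, "dy": -42, "dz": 0, "rx": 0, "ry": 0, "rz": -0.168, "hand": 0.4}, {"dx": -33, "dy": -42, "dz": 0, "rx": 0, "ry": 0, "rz": -0.168, "hand": 0.4}, {"dx": -30, "dy": -43, "dz": 0, "rx": 0, "ry": 0, "rz": -0.168, "hand": 0.4}, {"dx": 0, "dy": 0, "dz": -20, "rx": 0, "ry": 0, "rz": 0, "hand": 0.4}, {"dx": 0, "dy": 0, "dz": 0, "rx": 0, "ry": 0, "rz": 0, "hand": 0.4}])

```text
clock: 23.98
tcp_pos: [0.4114, -0.3851, 0.2954]
tool_rot: [-3.141, -0.003, 2.045]
wrist_force: [0.6, 0.8, 0.3]
grip_width: 0.0599
grasp_force: 0.0
```

Run:
```python
from fit import *
f=vision.grab_frame("top")
for u,v in((485,309),(487,307)):
    q,i=fit(f,roller,u,v,.47,40,.02,75); print(q.round(4),round(i,3))
to(.4131,-.384,.182,2.04)
```

```text
[ 0.4136 -0.385   0.4554] 0.466
[ 0.4138 -0.3852  0.4543] 0.449
need [   1.1    1.  -114.3] rz -0.006 | tilt -0.0 -0.001 q [-0.88  0.45 -0.22  0.9   0.    0.21] t 24.025 w 0.0601
```

Emit:
jog_arm(deltas=[{"dx": 1, "dy": 1, "dz": -50, "rx": 0, "ry": 0, "rz": -0.01, "hand": 0.4}, {"dx": 0, "dy": 0, "dz": -50, "rx": 0, "ry": 0, "rz": 0, "hand": 0.4}, {"dx": 0, "dy": 0, "dz": -12, "rx": 0, "ry": 0, "rz": 0, "hand": 0.4}, {"dx": 0, "dy": 0, "dz": 0, "rx": 0, "ry": 0, "rz": 0, "hand": 0.4}, {"dx": 0, "dy": 0, "dz": 0, "rx": 0, "ry": 0, "rz": 0, "hand": -0.3}, {"dx": 0, "dy": 0, "dz": 0, "rx": 0, "ry": 0, "rz": 0, "hand": -0.5}, {"dx": 0, "dy": 0, "dz": 0, "rx": 0, "ry": 0, "rz": 0, "hand": -0.5}, {"dx": 0, "dy": 0, "dz": 0, "rx": 0, "ry": 0, "rz": 0, "hand": -0.5}])

```text
clock: 25.02
tcp_pos: [0.4139, -0.385, 0.1869]
tool_rot: [3.141, 0.003, 2.036]
wrist_force: [-1.0, 0.6, 7.0]
grip_width: 0.0347
grasp_force: 39.3
```

Emit:
jog_arm(deltas=[{"dx": 0, "dy": 0, "dz": 20, "rx": 0, "ry": 0, "rz": 0, "hand": -0.5}, {"dx": 0, "dy": 0, "dz": 60, "rx": 0, "ry": 0, "rz": 0, "hand": -0.5}, {"dx": 0, "dy": 0, "dz": 50, "rx": 0, "ry": 0, "rz": 0, "hand": -0.5}, {"dx": 0, "dy": 0, "dz": 0, "rx": 0, "ry": 0, "rz": 0, "hand": -0.5}])

```text
clock: 25.52
tcp_pos: [0.4143, -0.3855, 0.32]
tool_rot: [3.139, 0.009, 2.036]
wrist_force: [0.2, -0.4, -0.7]
grip_width: 0.0345
grasp_force: 40.7
```

Run:
```python
from fit import *
to(.6348,-.0188,.3,3.221)
```

```text
need [220.5 366.7 -20. ] rz 1.185 | tilt -0.002 0.009 q [-0.88  0.42 -0.19  0.95  0.    0.23] t 25.525 w 0.0345
```

Emit:
jog_arm(deltas=[{"dx": 27, "dy": 45, "dz": 0, "rx": 0, "ry": 0, "rz": 0.148, "hand": -0.5}, {"dx": 27, "dy": 46, "dz": 0, "rx": 0, "ry": 0, "rz": 0.148, "hand": -0.5}, {"dx": 27, "dy": 46, "dz": 0, "rx": 0, "ry": 0, "rz": 0.148, "hand": -0.5}, {"dx": 27, "dy": 46, "dz": 0, "rx": 0, "ry": 0, "rz": 0.148, "hand": -0.5}, {"dx": 28, "dy": 46, "dz": 0, "rx": 0, "ry": 0, "rz": 0.148, "hand": -0.5}, {"dx": 28, "dy": 46, "dz": 0, "rx": 0, "ry": 0, "rz": 0.148, "hand": -0.5}, {"dx": 28, "dy": 46, "dz": 0, "rx": 0, "ry": 0, "rz": 0.148, "hand": -0.5}, {"dx": 28, "dy": 46, "dz": 0, "rx": 0, "ry": 0, "rz": 0.149, "hand": -0.5}])

```text
clock: 26.52
tcp_pos: [0.6337, -0.0155, 0.3144]
tool_rot: [-3.142, -0.0, -3.057]
wrist_force: [0.7, -0.6, -0.8]
grip_width: 0.0347
grasp_force: 40.6
```

Emit:
jog_arm(deltas=[{"dx": 0, "dy": 0, "dz": -20, "rx": 0, "ry": 0, "rz": 0, "hand": -0.5}, {"dx": 0, "dy": 0, "dz": 0, "rx": 0, "ry": 0, "rz": 0, "hand": -0.5}, {"dx": 0, "dy": 0, "dz": 0, "rx": 0, "ry": 0, "rz": 0, "hand": -0.5}])

```text
clock: 26.9
tcp_pos: [0.633, -0.0178, 0.295]
tool_rot: [-3.142, -0.0, -3.063]
wrist_force: [-0.1, -1.1, -1.2]
grip_width: 0.0348
grasp_force: 40.7
```

Run:
```python
from fit import *
to(.6348,-.0188,.2189,3.221)
```

```text
need [  1.8  -1.  -76.1] rz 0.001 | tilt -0.0 -0.0 q [-0.14  0.57 -0.02  0.99 -0.   -0.22] t 26.9 w 0.0348
```

Emit:
jog_arm(deltas=[{"dx": 1, "dy": -1, "dz": -20, "rx": 0, "ry": 0, "rz": 0, "hand": -0.5}, {"dx": 0, "dy": 0, "dz": -20, "rx": 0, "ry": 0, "rz": 0, "hand": -0.5}, {"dx": 0, "dy": 0, "dz": -18, "rx": 0, "ry": 0, "rz": 0, "hand": -0.5}, {"dx": 0, "dy": 0, "dz": -10, "rx": 0, "ry": 0, "rz": 0, "hand": -0.5}, {"dx": 0, "dy": 0, "dz": -5, "rx": 0, "ry": 0, "rz": 0, "hand": -0.5}, {"dx": 0, "dy": 0, "dz": 0, "rx": 0, "ry": 0, "rz": 0, "hand": -0.5}])

```text
clock: 27.65
tcp_pos: [0.6343, -0.0184, 0.222]
tool_rot: [-3.142, 0.0, -3.063]
wrist_force: [1.3, 0.8, -1.0]
grip_width: 0.0346
grasp_force: 40.7
```

Emit:
jog_arm(deltas=[{"dx": 0, "dy": 0, "dz": -3, "rx": 0, "ry": 0, "rz": 0, "hand": -0.5}, {"dx": 0, "dy": 0, "dz": 0, "rx": 0, "ry": 0, "rz": 0, "hand": -0.5}])

```text
clock: 27.9
tcp_pos: [0.6344, -0.0182, 0.2189]
tool_rot: [-3.141, 0.001, -3.062]
wrist_force: [0.4, 0.5, -0.6]
grip_width: 0.0345
grasp_force: 40.8
```

Emit:
jog_arm(deltas=[{"dx": 0, "dy": 0, "dz": -2, "rx": 0, "ry": 0, "rz": 0, "hand": -0.5}, {"dx": 0, "dy": 0, "dz": 0, "rx": 0, "ry": 0, "rz": 0, "hand": -0.5}])

```text
clock: 28.15
tcp_pos: [0.6344, -0.0182, 0.2187]
tool_rot: [-3.141, 0.002, -3.062]
wrist_force: [-6.3, 0.2, 16.3]
grip_width: 0.0348
grasp_force: 42.6
```

Seated. All four rollers are in; now the stamps. Release and go to S1.

Emit:
jog_arm(deltas=[{"dx": 0, "dy": 0, "dz": 3, "rx": 0, "ry": 0, "rz": 0, "hand": -0.5}, {"dx": 0, "dy": 0, "dz": 0, "rx": 0, "ry": 0, "rz": 0, "hand": 0.2}, {"dx": 0, "dy": 0, "dz": 0, "rx": 0, "ry": 0, "rz": 0, "hand": 0.2}, {"dx": 0, "dy": 0, "dz": 0, "rx": 0, "ry": 0, "rz": 0, "hand": 0.2}, {"dx": 0, "dy": 0, "dz": 40, "rx": 0, "ry": 0, "rz": 0, "hand": 0.2}, {"dx": 0, "dy": 0, "dz": 55, "rx": 0, "ry": 0, "rz": 0, "hand": 0.2}, {"dx": -30, "dy": -3, "dz": 0, "rx": 0, "ry": 0, "rz": -0.168, "hand": 0.3}, {"dx": -30, "dy": -3, "dz": 0, "rx": 0, "ry": 0, "rz": -0.168, "hand": 0.3}])

```text
clock: 29.15
tcp_pos: [0.5737, -0.0243, 0.3152]
tool_rot: [3.142, 0.001, 2.879]
wrist_force: [-0.4, -0.8, -0.7]
grip_width: 0.0556
grasp_force: 0.0
```

Emit:
jog_arm(deltas=[{"dx": -30, "dy": -3, "dz": 0, "rx": 0, "ry": 0, "rz": -0.168, "hand": 0.3}, {"dx": -30, "dy": -3, "dz": 0, "rx": 0, "ry": 0, "rz": -0.168, "hand": 0.3}, {"dx": -30, "dy": -3, "dz": 0, "rx": 0, "ry": 0, "rz": -0.168, "hand": 0.3}, {"dx": -30, "dy": -3, "dz": 0, "rx": 0, "ry": 0, "rz": -0.168, "hand": 0.3}, {"dx": -32, "dy": -4, "dz": 0, "rx": 0, "ry": 0, "rz": -0.17, "hand": 0.3}, {"dx": 0, "dy": 0, "dz": 0, "rx": 0, "ry": 0, "rz": 0, "hand": 0.3}, {"dx": 0, "dy": 0, "dz": 0, "rx": 0, "ry": 0, "rz": 0, "hand": 0.3}])

```text
clock: 30.02
tcp_pos: [0.423, -0.0404, 0.315]
tool_rot: [3.141, 0.001, 2.045]
wrist_force: [1.1, -0.7, 0.6]
grip_width: 0.0558
grasp_force: 0.0
```

Run:
```python
from fit import *
to(.4225,-.0403,.209,2.043)
f=vision.grab_frame("side"); cv2.imwrite("pics/s1.png",f["pixels"][150:400,150:550,::-1].repeat(2,0).repeat(2,1)[:500])
```

```text
need [-5.00e-01  1.00e-01 -1.06e+02] rz -0.002 | tilt -0.001 0.001 q [-0.27  0.18 -0.55  0.83  0.    0.83] t 30.025 w 0.0558
```

View pics/s1.png

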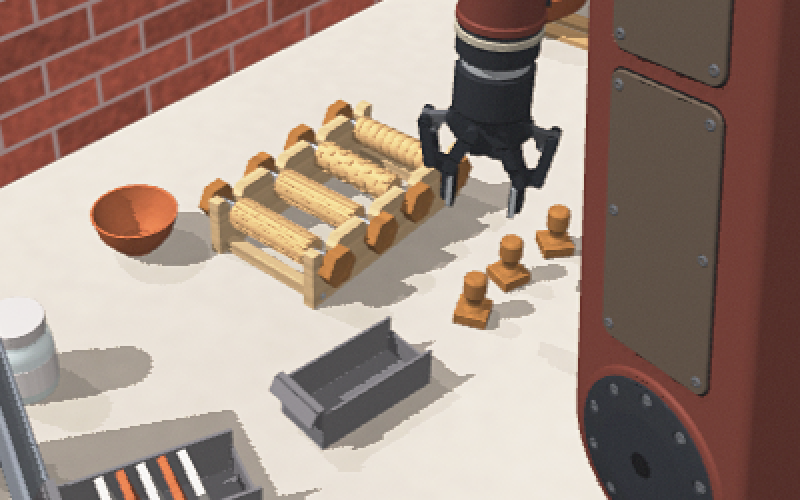

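All four rollers are seated, and the stamps stand at (471,320), (511,285) and (556,252) in this enlarged view. Pick S1.

Emit:
jog_arm(deltas=[{"dx": 0, "dy": 0, "dz": -50, "rx": 0, "ry": 0, "rz": 0, "hand": 0.1}, {"dx": 0, "dy": 0, "dz": -50, "rx": 0, "ry": 0, "rz": 0, "hand": 0.1}, {"dx": 0, "dy": 0, "dz": -6, "rx": 0, "ry": 0, "rz": 0, "hand": 0.1}, {"dx": 0, "dy": 0, "dz": 0, "rx": 0, "ry": 0, "rz": 0, "hand": 0.1}, {"dx": 0, "dy": 0, "dz": 0, "rx": 0, "ry": 0, "rz": 0, "hand": -0.6}, {"dx": 0, "dy": 0, "dz": 0, "rx": 0, "ry": 0, "rz": 0, "hand": -0.7}, {"dx": 0, "dy": 0, "dz": 0, "rx": 0, "ry": 0, "rz": 0, "hand": -0.7}, {"dx": 0, "dy": 0, "dz": 0, "rx": 0, "ry": 0, "rz": 0, "hand": -0.7}])

```text
clock: 31.08
tcp_pos: [0.4231, -0.0405, 0.21]
tool_rot: [3.139, 0.002, 2.043]
wrist_force: [0.2, -0.1, 8.6]
grip_width: 0.025
grasp_force: 39.3
```

Emit:
jog_arm(deltas=[{"dx": 0, "dy": 0, "dz": 30, "rx": 0, "ry": 0, "rz": 0, "hand": -0.7}, {"dx": 0, "dy": 0, "dz": 50, "rx": 0, "ry": 0, "rz": 0, "hand": -0.7}, {"dx": 1, "dy": 36, "dz": 20, "rx": 0, "ry": 0, "rz": -0.111, "hand": -0.7}, {"dx": 1, "dy": 45, "dz": 0, "rx": 0, "ry": 0, "rz": -0.111, "hand": -0.7}, {"dx": 1, "dy": 45, "dz": 0, "rx": 0, "ry": 0, "rz": -0.111, "hand": -0.7}, {"dx": 2, "dy": 45, "dz": 0, "rx": 0, "ry": 0, "rz": -0.111, "hand": -0.7}, {"dx": 2, "dy": 45, "dz": 0, "rx": 0, "ry": 0, "rz": -0.111, "hand": -0.7}, {"dx": 0, "dy": 0, "dz": 0, "rx": 0, "ry": 0, "rz": 0, "hand": -0.7}])

```text
clock: 32.08
tcp_pos: [0.4291, 0.1781, 0.3092]
tool_rot: [3.14, -0.001, 1.49]
wrist_force: [-0.1, -0.9, -1.5]
grip_width: 0.0245
grasp_force: 39.7
```

Run:
```python
from fit import *
to(.4300,.1757,.222,1.489)
```

```text
need [  0.9  -2.4 -87.2] rz -0.001 | tilt -0.001 -0.001 q [ 0.24  0.26 -0.47  0.84  0.    1.89] t 32.075 w 0.0245
```

Emit:
jog_arm(deltas=[{"dx": 1, "dy": -2, "dz": -40, "rx": 0, "ry": 0, "rz": 0, "hand": -0.7}, {"dx": 0, "dy": 0, "dz": -30, "rx": 0, "ry": 0, "rz": 0, "hand": -0.7}, {"dx": 0, "dy": 0, "dz": -17, "rx": 0, "ry": 0, "rz": 0, "hand": -0.7}, {"dx": 0, "dy": 0, "dz": 0, "rx": 0, "ry": 0, "rz": 0, "hand": -0.7}, {"dx": 0, "dy": 0, "dz": 0, "rx": 0, "ry": 0, "rz": 0, "hand": -0.7}])

```text
clock: 32.7
tcp_pos: [0.4306, 0.1735, 0.2225]
tool_rot: [3.141, -0.0, 1.488]
wrist_force: [-0.7, 0.8, -1.2]
grip_width: 0.0245
grasp_force: 39.7
```

Emit:
jog_arm(deltas=[{"dx": 0, "dy": 0, "dz": 0, "rx": 0, "ry": 0, "rz": 0, "hand": -0.1}, {"dx": 0, "dy": 0, "dz": 0, "rx": 0, "ry": 0, "rz": 0, "hand": 0}, {"dx": 0, "dy": 0, "dz": 0, "rx": 0, "ry": 0, "rz": 0, "hand": 0}, {"dx": 0, "dy": 0, "dz": 50, "rx": 0, "ry": 0, "rz": 0, "hand": 0.1}, {"dx": 0, "dy": -30, "dz": 40, "rx": 0, "ry": 0, "rz": 0, "hand": 0.1}, {"dx": 0, "dy": -53, "dz": 0, "rx": 0, "ry": 0, "rz": -0.04, "hand": 0.1}, {"dx": 1, "dy": -53, "dz": 0, "rx": 0, "ry": 0, "rz": -0.04, "hand": 0.1}, {"dx": 1, "dy": -53, "dz": 0, "rx": 0, "ry": 0, "rz": -0.04, "hand": 0.1}])

```text
clock: 33.7
tcp_pos: [0.4321, -0.0167, 0.312]
tool_rot: [3.141, -0.0, 1.367]
wrist_force: [1.7, -0.4, 0.1]
grip_width: 0.0471
grasp_force: 0.0
```

Emit:
jog_arm(deltas=[{"dx": 1, "dy": -53, "dz": 0, "rx": 0, "ry": 0, "rz": -0.04, "hand": 0.1}, {"dx": 1, "dy": -49, "dz": 0, "rx": 0, "ry": 0, "rz": -0.013, "hand": 0.1}, {"dx": 0, "dy": 0, "dz": 0, "rx": 0, "ry": 0, "rz": 0, "hand": 0.1}, {"dx": 0, "dy": 0, "dz": 0, "rx": 0, "ry": 0, "rz": 0, "hand": 0.1}])

```text
clock: 34.2
tcp_pos: [0.434, -0.117, 0.3116]
tool_rot: [-3.141, -0.0, 1.314]
wrist_force: [0.3, 0.3, 1.0]
grip_width: 0.0472
grasp_force: 0.0
```

Run:
```python
from fit import *
to(.433,-.1152,.209,1.316)
f=vision.grab_frame("top")
up3=[p+[0,0,.003] for p in stamp]
u,v=px(f,(.43,.1757,.02)); print("S1 in bin",[x.round(4) if hasattr(x,'round') else x for x in fit(f,up3,u,v,1.489,13,.02,75)])
for n,(x,y,a) in dict(S2=(.433,-.1152,-.255),S3=(.429,-.195,.94)).items():
    u,v=px(f,(x,y,.0)); print(n,fit(f,stamp,u,v,a,13,0,60))
```

```text
need [  -1.     1.8 -102.6] rz 0.002 | tilt -0.001 -0.0 q [-0.43  0.23 -0.5   0.84  0.    1.4 ] t 34.2 w 0.0472
S1 in bin [array([0.4292, 0.1768, 1.5526]), np.float64(0.9174)]
S2 (array([ 0.42822841, -0.1185007 , -0.295321  ]), np.float64(0.4714324034334764))
S3 (array([ 0.42502968, -0.19247609,  0.7620938 ]), np.float64(0.3373705621301775))
```

S1 stands upright in the bin. Pick S2 and carry it over.

Emit:
jog_arm(deltas=[{"dx": -1, "dy": 2, "dz": -50, "rx": 0, "ry": 0, "rz": 0, "hand": 0.1}, {"dx": 0, "dy": 0, "dz": -50, "rx": 0, "ry": 0, "rz": 0, "hand": 0.1}, {"dx": 0, "dy": 0, "dz": -3, "rx": 0, "ry": 0, "rz": 0, "hand": 0.1}, {"dx": 0, "dy": 0, "dz": 0, "rx": 0, "ry": 0, "rz": 0, "hand": 0.1}, {"dx": 0, "dy": 0, "dz": 0, "rx": 0, "ry": 0, "rz": 0, "hand": -0.6}, {"dx": 0, "dy": 0, "dz": 0, "rx": 0, "ry": 0, "rz": 0, "hand": -0.7}, {"dx": 0, "dy": 0, "dz": 0, "rx": 0, "ry": 0, "rz": 0, "hand": -0.7}, {"dx": 0, "dy": 0, "dz": 0, "rx": 0, "ry": 0, "rz": 0, "hand": -0.7}])

```text
clock: 35.25
tcp_pos: [0.434, -0.1155, 0.2102]
tool_rot: [3.139, 0.0, 1.315]
wrist_force: [-0.1, 1.9, 8.7]
grip_width: 0.0248
grasp_force: 39.0
```

Emit:
jog_arm(deltas=[{"dx": 0, "dy": 0, "dz": 30, "rx": 0, "ry": 0, "rz": 0, "hand": -0.7}, {"dx": 0, "dy": 0, "dz": 50, "rx": 0, "ry": 0, "rz": 0, "hand": -0.7}, {"dx": -1, "dy": 36, "dz": 20, "rx": 0, "ry": 0, "rz": 0.035, "hand": -0.7}, {"dx": -2, "dy": 52, "dz": 0, "rx": 0, "ry": 0, "rz": 0.035, "hand": -0.7}, {"dx": -2, "dy": 52, "dz": 0, "rx": 0, "ry": 0, "rz": 0.035, "hand": -0.7}, {"dx": -1, "dy": 52, "dz": 0, "rx": 0, "ry": 0, "rz": 0.035, "hand": -0.7}, {"dx": -1, "dy": 52, "dz": 0, "rx": 0, "ry": 0, "rz": 0.035, "hand": -0.7}, {"dx": 0, "dy": 0, "dz": 0, "rx": 0, "ry": 0, "rz": 0, "hand": -0.7}])

```text
clock: 36.25
tcp_pos: [0.4259, 0.1316, 0.3094]
tool_rot: [3.14, -0.001, 1.495]
wrist_force: [-0.8, -0.8, -0.6]
grip_width: 0.0246
grasp_force: 39.6
```

Run:
```python
from fit import *
to(.4263,.1308,.222,1.489)
```

```text
need [  0.4  -0.8 -87.4] rz -0.006 | tilt -0.001 -0.001 q [ 0.14  0.23 -0.51  0.83  0.    1.78] t 36.25 w 0.0246
```

Emit:
jog_arm(deltas=[{"dx": 0, "dy": -1, "dz": -40, "rx": 0, "ry": 0, "rz": 0, "hand": -0.7}, {"dx": 0, "dy": 0, "dz": -30, "rx": 0, "ry": 0, "rz": 0, "hand": -0.7}, {"dx": 0, "dy": 0, "dz": -17, "rx": 0, "ry": 0, "rz": 0, "hand": -0.7}, {"dx": 0, "dy": 0, "dz": 0, "rx": 0, "ry": 0, "rz": 0, "hand": -0.7}, {"dx": 0, "dy": 0, "dz": 0, "rx": 0, "ry": 0, "rz": 0, "hand": -0.7}])

```text
clock: 36.88
tcp_pos: [0.4267, 0.1274, 0.2225]
tool_rot: [3.14, -0.0, 1.489]
wrist_force: [-0.7, -0.6, -0.8]
grip_width: 0.0246
grasp_force: 39.6
```

Emit:
jog_arm(deltas=[{"dx": 0, "dy": 0, "dz": 0, "rx": 0, "ry": 0, "rz": 0, "hand": -0.1}, {"dx": 0, "dy": 0, "dz": 0, "rx": 0, "ry": 0, "rz": 0, "hand": 0}, {"dx": 0, "dy": 0, "dz": 0, "rx": 0, "ry": 0, "rz": 0, "hand": 0}, {"dx": 0, "dy": 0, "dz": 50, "rx": 0, "ry": 0, "rz": 0, "hand": 0.1}, {"dx": 0, "dy": -30, "dz": 40, "rx": 0, "ry": 0, "rz": -0.079, "hand": 0.1}, {"dx": 0, "dy": -49, "dz": 0, "rx": 0, "ry": 0, "rz": -0.078, "hand": 0.1}, {"dx": 0, "dy": -49, "dz": 0, "rx": 0, "ry": 0, "rz": -0.078, "hand": 0.1}, {"dx": 1, "dy": -49, "dz": 0, "rx": 0, "ry": 0, "rz": -0.078, "hand": 0.1}])

```text
clock: 37.88
tcp_pos: [0.427, -0.0506, 0.312]
tool_rot: [3.141, -0.0, 1.175]
wrist_force: [0.1, -0.2, 0.3]
grip_width: 0.047
grasp_force: 0.0
```

Emit:
jog_arm(deltas=[{"dx": 1, "dy": -49, "dz": 0, "rx": 0, "ry": 0, "rz": -0.078, "hand": 0.1}, {"dx": 1, "dy": -49, "dz": 0, "rx": 0, "ry": 0, "rz": -0.078, "hand": 0.1}, {"dx": 1, "dy": -49, "dz": 0, "rx": 0, "ry": 0, "rz": -0.078, "hand": 0.1}, {"dx": 0, "dy": 0, "dz": 0, "rx": 0, "ry": 0, "rz": 0, "hand": 0.1}, {"dx": 0, "dy": 0, "dz": 0, "rx": 0, "ry": 0, "rz": 0, "hand": 0.1}])

```text
clock: 38.5
tcp_pos: [0.4299, -0.1959, 0.3115]
tool_rot: [-3.141, -0.0, 0.943]
wrist_force: [-0.2, 0.1, -0.2]
grip_width: 0.0469
grasp_force: 0.0
```

Run:
```python
from fit import *
to(.429,-.195,.209,.94)
f=vision.grab_frame("top")
up3=[p+[0,0,.003] for p in stamp]
for x,y in((.43,.1757),(.4263,.1308)):
    u,v=px(f,(x,y,.02)); print("in bin",fit(f,up3,u,v,1.489,11,.02,75))
```

```text
need [  -0.9    0.9 -102.5] rz -0.003 | tilt -0.001 -0.0 q [-0.58  0.27 -0.44  0.86  0.    1.62] t 38.5 w 0.0469
in bin (array([0.42919496, 0.17672885, 1.55157247]), np.float64(0.9169800404975412))
in bin (array([0.42525229, 0.12781976, 1.55366383]), np.float64(0.8251121076233184))
```

Emit:
jog_arm(deltas=[{"dx": -1, "dy": 1, "dz": -50, "rx": 0, "ry": 0, "rz": 0, "hand": 0.1}, {"dx": 0, "dy": 0, "dz": -50, "rx": 0, "ry": 0, "rz": 0, "hand": 0.1}, {"dx": 0, "dy": 0, "dz": -3, "rx": 0, "ry": 0, "rz": 0, "hand": 0.1}, {"dx": 0, "dy": 0, "dz": 0, "rx": 0, "ry": 0, "rz": 0, "hand": 0.1}, {"dx": 0, "dy": 0, "dz": 0, "rx": 0, "ry": 0, "rz": 0, "hand": -0.6}, {"dx": 0, "dy": 0, "dz": 0, "rx": 0, "ry": 0, "rz": 0, "hand": -0.7}, {"dx": 0, "dy": 0, "dz": 0, "rx": 0, "ry": 0, "rz": 0, "hand": -0.7}, {"dx": 0, "dy": 0, "dz": 0, "rx": 0, "ry": 0, "rz": 0, "hand": -0.7}])

```text
clock: 39.55
tcp_pos: [0.4299, -0.1956, 0.2103]
tool_rot: [3.139, -0.001, 0.943]
wrist_force: [-1.3, 2.0, 9.3]
grip_width: 0.0245
grasp_force: 38.9
```

Emit:
jog_arm(deltas=[{"dx": 0, "dy": 0, "dz": 30, "rx": 0, "ry": 0, "rz": 0, "hand": -0.7}, {"dx": 0, "dy": 0, "dz": 50, "rx": 0, "ry": 0, "rz": 0, "hand": -0.7}, {"dx": -1, "dy": 40, "dz": 20, "rx": 0, "ry": 0, "rz": 0.09, "hand": -0.7}, {"dx": -1, "dy": 48, "dz": 0, "rx": 0, "ry": 0, "rz": 0.092, "hand": -0.7}, {"dx": -1, "dy": 48, "dz": 0, "rx": 0, "ry": 0, "rz": 0.092, "hand": -0.7}, {"dx": -1, "dy": 48, "dz": 0, "rx": 0, "ry": 0, "rz": 0.092, "hand": -0.7}, {"dx": -1, "dy": 48, "dz": 0, "rx": 0, "ry": 0, "rz": 0.092, "hand": -0.7}, {"dx": -1, "dy": 48, "dz": 0, "rx": 0, "ry": 0, "rz": 0.092, "hand": -0.7}])

```text
clock: 40.55
tcp_pos: [0.4232, 0.0863, 0.3097]
tool_rot: [3.14, -0.0, 1.496]
wrist_force: [0.7, -0.3, -1.0]
grip_width: 0.0249
grasp_force: 39.6
```

Emit:
jog_arm(deltas=[{"dx": 0, "dy": 0, "dz": 0, "rx": 0, "ry": 0, "rz": 0, "hand": -0.7}, {"dx": 0, "dy": 0, "dz": 0, "rx": 0, "ry": 0, "rz": 0, "hand": -0.7}])

```text
clock: 40.8
tcp_pos: [0.4233, 0.0847, 0.3092]
tool_rot: [3.141, 0.0, 1.493]
wrist_force: [0.0, -0.1, -0.5]
grip_width: 0.0245
grasp_force: 39.7
```

Run:
```python
from fit import *
to(.4226,.0845,.222,1.489)
```

```text
need [ -0.7  -0.2 -87.2] rz -0.004 | tilt -0.001 0.0 q [ 0.03  0.2  -0.55  0.82 -0.    1.68] t 40.8 w 0.0245
```

Emit:
jog_arm(deltas=[{"dx": 0, "dy": 0, "dz": -40, "rx": 0, "ry": 0, "rz": 0, "hand": -0.7}, {"dx": 0, "dy": 0, "dz": -30, "rx": 0, "ry": 0, "rz": 0, "hand": -0.7}, {"dx": 0, "dy": 0, "dz": -17, "rx": 0, "ry": 0, "rz": 0, "hand": -0.7}, {"dx": 0, "dy": 0, "dz": 0, "rx": 0, "ry": 0, "rz": 0, "hand": -0.7}, {"dx": 0, "dy": 0, "dz": 0, "rx": 0, "ry": 0, "rz": 0, "hand": -0.1}, {"dx": 0, "dy": 0, "dz": 0, "rx": 0, "ry": 0, "rz": 0, "hand": 0}, {"dx": 0, "dy": 0, "dz": 0, "rx": 0, "ry": 0, "rz": 0, "hand": 0}, {"dx": 0, "dy": 0, "dz": 50, "rx": 0, "ry": 0, "rz": 0, "hand": 0.1}])

```text
clock: 41.8
tcp_pos: [0.4218, 0.0845, 0.27]
tool_rot: [-3.135, 0.001, 1.492]
wrist_force: [0.7, 0.5, -0.4]
grip_width: 0.0469
grasp_force: 0.0
```

Emit:
jog_arm(deltas=[{"dx": 0, "dy": -40, "dz": 40, "rx": 0, "ry": 0, "rz": 0, "hand": 0.1}, {"dx": 0, "dy": -60, "dz": 0, "rx": 0, "ry": 0, "rz": 0, "hand": 1}, {"dx": 0, "dy": -60, "dz": 0, "rx": 0, "ry": 0, "rz": 0, "hand": 1}, {"dx": 0, "dy": -40, "dz": 0, "rx": 0, "ry": 0, "rz": 0, "hand": 1}, {"dx": 0, "dy": 0, "dz": 0, "rx": 0, "ry": 0, "rz": 0, "hand": 1}])

```text
clock: 42.42
tcp_pos: [0.4232, -0.1177, 0.3117]
tool_rot: [3.141, 0.001, 1.489]
wrist_force: [0.9, 0.8, -0.7]
grip_width: 0.0858
grasp_force: 0.0
```

Run:
```python
from fit import *
f=vision.grab_frame("top"); g=vision.grab_frame("side")
up3=[p+[0,0,.003] for p in stamp]
for x,y in((.43,.1757),(.4263,.1308),(.4226,.085)):
    u,v=px(f,(x,y,.02)); print("in bin",fit(f,up3,u,v,1.5,11,.02,75))
to(.4263,.1308,.3,1.489)
def up(F,x0,y0,x1,y1,s): return cv2.resize(F["pixels"][y0:y1,x0:x1,::-1],None,fx=s,fy=s,interpolation=cv2.INTER_CUBIC)
a=up(f,235,275,325,340,6); b=up(g,90,290,390,470,2.6)
a=cv2.resize(a,(390,282)); 
c=np.zeros((600,780,3),np.uint8); c[:282,:390]=a; 
p=up(f,80,195,220,295,2.78); c[:278,390:390+p.shape[1]]=p[:278,:390]
b=cv2.resize(b,(530,318)); c[282:600,:530]=b; cv2.imwrite("pics/k1.png",c)
```

```text
in bin (array([0.42852164, 0.16919362, 1.55557702]), np.float64(0.9350333940497875))
in bin (array([0.4252882 , 0.13120608, 1.54830133]), np.float64(0.6874478732276897))
in bin (array([0.42764146, 0.09305348, 1.42547319]), np.float64(0.8385060494476592))
need [  3.4 246.1 -11.5] rz -0.002 | tilt -0.001 -0.0 q [-0.43  0.21 -0.53  0.83  0.    1.22] t 42.525 w 0.085
```

View pics/k1.png

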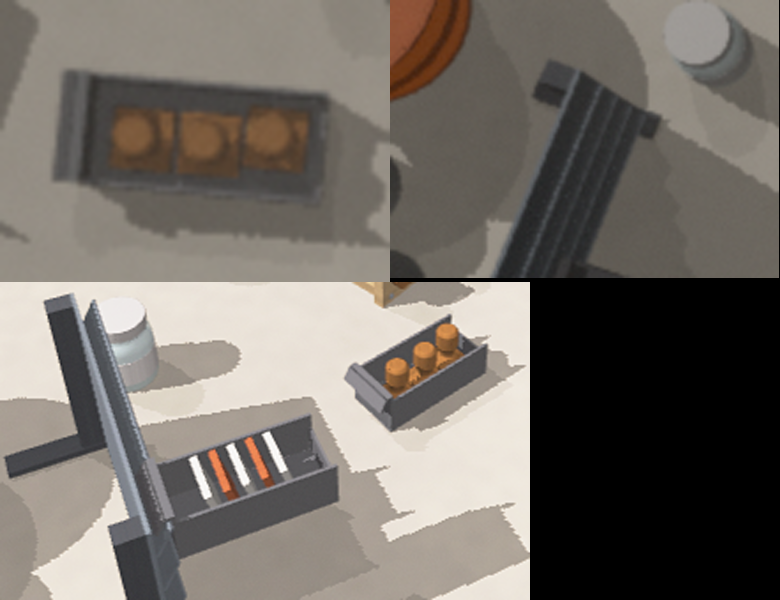

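The bin holds all three stamps upright. The panel's far top corner reads (146.5,219.5) in the top view, so my earlier reading was off. I'll refit the panel from both views.

Run:
```python
from fit import *
from scipy.optimize import least_squares
f=vision.grab_frame("top"); g=vision.grab_frame("side")
def tw(q,P):
    P=np.array(P,float)/1000; c,s=np.cos(q[2]),np.sin(q[2]); return np.stack([q[0]+c*P[:,0]-s*P[:,1],q[1]+s*P[:,0]+c*P[:,1],P[:,2]],1)
D=[(f,(-157.8,73,168),182.5,337),(f,(-157.8,137,168),171.9,364.3),(f,(-157.8,-2,78),202.2,307.7),(f,(-157.8,62,78),192.5,331.9),(f,(0,-150,200),146.5,219.5),
(g,(-157.8,73,168),266.1,368.2),(g,(-157.8,137,168),280.4,394.3),(g,(-157.8,137,138),280.4,412.9),(g,(-16.5,-148,190),142.1,302.1)]
def res(q): return np.concatenate([px(F,tw(q,[P])[0])-[u,v] for F,P,u,v in D])
for sel in (D,D[:5],D[:4]+D[5:8]):
    D0=D; 
    fn=lambda q:np.concatenate([px(F,tw(q,[P])[0])-[u,v] for F,P,u,v in sel])
    r=least_squares(fn,[.48,.47,1.22],loss="soft_l1",x_scale=.1); q=r.x
    print(q.round(4),"hook",tw(q,[(-16.5,-45,190)])[0].round(4)); print(fn(q).reshape(-1,2).round(1).tolist())
# top-view line fit of the plate's rear top edge: brightness gradient along scan rows
```

```text
[0.4771 0.4732 1.2346] hook [0.5142 0.4428 0.19  ]
[[-0.9, -0.2], [-0.5, 0.1], [-0.5, -0.8], [-0.1, 0.3], [1.3, 0.4], [-0.7, 0.0], [1.3, 3.7], [1.8, -2.1], [-1.7, -4.3]]
[0.4758 0.4736 1.2461] hook [0.5132 0.4436 0.19  ]
[[-0.5, -0.3], [0.2, 0.2], [-0.4, -1.0], [0.3, 0.2], [0.4, 0.7]]
[0.481  0.4688 1.2031] hook [0.5171 0.4372 0.19  ]
[[-0.7, -0.2], [-1.1, -0.2], [0.6, -0.5], [0.3, 0.3], [-0.4, -0.2], [0.3, 3.9], [0.8, -1.8]]
```

Emit:
jog_arm(deltas=[{"dx": 0, "dy": 40, "dz": 0, "rx": 0, "ry": 0, "rz": 0, "hand": 1}, {"dx": 1, "dy": 60, "dz": 0, "rx": 0, "ry": 0, "rz": 0, "hand": 1}, {"dx": 1, "dy": 60, "dz": 0, "rx": 0, "ry": 0, "rz": 0, "hand": 1}, {"dx": 1, "dy": 60, "dz": 0, "rx": 0, "ry": 0, "rz": 0, "hand": 1}, {"dx": 0, "dy": 26, "dz": 0, "rx": 0, "ry": 0, "rz": 0, "hand": 1}, {"dx": 0, "dy": 0, "dz": 0, "rx": 0, "ry": 0, "rz": 0, "hand": 1}, {"dx": 0, "dy": 0, "dz": 0, "rx": 0, "ry": 0, "rz": 0, "hand": 1}])

```text
clock: 43.5
tcp_pos: [0.4259, 0.1309, 0.3116]
tool_rot: [-3.141, 0.0, 1.494]
wrist_force: [-0.2, -0.2, -0.7]
grip_width: 0.0851
grasp_force: 0.0
```

Emit:
jog_arm(deltas=[{"dx": 0, "dy": 0, "dz": -50, "rx": 0, "ry": 0, "rz": -0.005, "hand": 1}, {"dx": 0, "dy": 0, "dz": -50, "rx": 0, "ry": 0, "rz": 0, "hand": 1}, {"dx": 0, "dy": 0, "dz": -30, "rx": 0, "ry": 0, "rz": 0, "hand": 1}, {"dx": 0, "dy": 0, "dz": 0, "rx": 0, "ry": 0, "rz": 0, "hand": 1}, {"dx": 0, "dy": 0, "dz": 0, "rx": 0, "ry": 0, "rz": 0, "hand": 0.6}, {"dx": 0, "dy": 0, "dz": 0, "rx": 0, "ry": 0, "rz": 0, "hand": 0.3}, {"dx": 0, "dy": 0, "dz": 0, "rx": 0, "ry": 0, "rz": 0, "hand": 0.3}, {"dx": 0, "dy": 0, "dz": 0, "rx": 0, "ry": 0, "rz": 0, "hand": 0.3}], newtons=50)

```text
clock: 44.5
tcp_pos: [0.4268, 0.1306, 0.1831]
tool_rot: [3.139, 0.0, 1.487]
wrist_force: [-1.2, -1.9, 7.5]
grip_width: 0.0635
grasp_force: 56.3
```

Emit:
jog_arm(deltas=[{"dx": 0, "dy": 0, "dz": 10, "rx": 0, "ry": 0, "rz": 0, "hand": 0.3}, {"dx": 0, "dy": 0, "dz": 20, "rx": 0, "ry": 0, "rz": 0, "hand": 0.3}, {"dx": 0, "dy": 0, "dz": 0, "rx": 0, "ry": 0, "rz": 0, "hand": 0.3}, {"dx": 0, "dy": 0, "dz": 0, "rx": 0, "ry": 0, "rz": 0, "hand": 0.3}])

```text
clock: 45.0
tcp_pos: [0.4262, 0.1308, 0.2117]
tool_rot: [3.141, -0.0, 1.488]
wrist_force: [-0.5, 0.0, -3.7]
grip_width: 0.0636
grasp_force: 56.5
```

The bin is held, with a load of 3.7 N. Lift it and carry it to a standoff before the panel.

Emit:
jog_arm(deltas=[{"dx": 0, "dy": 0, "dz": 30, "rx": 0, "ry": 0, "rz": 0, "hand": 0.3}, {"dx": 0, "dy": 0, "dz": 45, "rx": 0, "ry": 0, "rz": 0, "hand": 0.3}, {"dx": 0, "dy": 0, "dz": 45, "rx": 0, "ry": 0, "rz": 0, "hand": 0.3}, {"dx": 5, "dy": 25, "dz": 18, "rx": 0, "ry": 0, "rz": -0.05, "hand": 0.3}, {"dx": 10, "dy": 40, "dz": 0, "rx": 0, "ry": 0, "rz": -0.05, "hand": 0.3}, {"dx": 10, "dy": 40, "dz": 0, "rx": 0, "ry": 0, "rz": -0.05, "hand": 0.3}, {"dx": 10, "dy": 40, "dz": 0, "rx": 0, "ry": 0, "rz": -0.05, "hand": 0.3}, {"dx": 8, "dy": 25, "dz": 0, "rx": 0, "ry": 0, "rz": -0.05, "hand": 0.3}])

```text
clock: 46.0
tcp_pos: [0.4692, 0.3025, 0.3485]
tool_rot: [-3.14, 0.001, 1.237]
wrist_force: [-0.1, -0.7, -3.6]
grip_width: 0.0633
grasp_force: 57.6
```

Emit:
jog_arm(deltas=[{"dx": 2, "dy": 18, "dz": 0, "rx": 0, "ry": 0, "rz": 0, "hand": 0.3}, {"dx": 0, "dy": 0, "dz": 0, "rx": 0, "ry": 0, "rz": 0, "hand": 0.3}, {"dx": 0, "dy": 0, "dz": 0, "rx": 0, "ry": 0, "rz": 0, "hand": 0.3}])

```text
clock: 46.38
tcp_pos: [0.4709, 0.3181, 0.3493]
tool_rot: [-3.141, 0.001, 1.238]
wrist_force: [-0.4, -0.6, -3.2]
grip_width: 0.0633
grasp_force: 57.5
```

Run:
```python
from fit import *
to(.4912,.3758,.3211,1.238)
f=vision.grab_frame("top"); g=vision.grab_frame("side")
def up(F,x0,y0,x1,y1,w_,h_):
    c=cv2.resize(F["pixels"][y0:y1,x0:x1,::-1],(w_,h_),interpolation=cv2.INTER_CUBIC); return cv2.convertScaleAbs(c,alpha=1.4,beta=15)
c=np.vstack([up(f,80,190,320,370,400,300),up(g,90,230,330,410,400,300)]); c2=np.vstack([up(f,100,205,200,280,400,300),up(g,120,280,280,400,400,300)])
cv2.imwrite("pics/m1.png",np.hstack([c,c2]))
o=bot.get_obs(); np.save("pose.npy",np.r_[o["tcp_pos"],o["tool_rot"]])
```

```text
need [ 20.3  57.7 -28.2] rz -0.0 | tilt -0.001 0.001 q [ 0.47  0.41 -0.13  1.03 -0.    2.37] t 46.375 w 0.0633
```

View pics/m1.png

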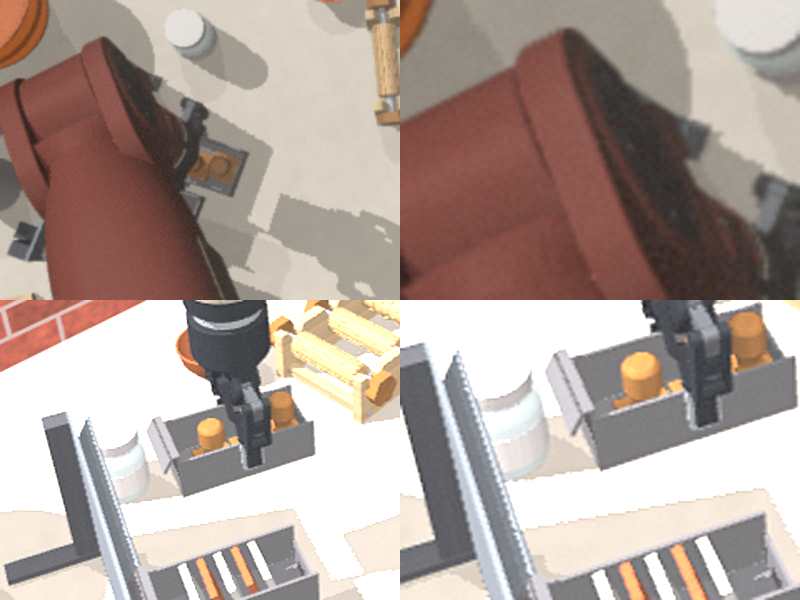

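The side view shows the held bin level, with its lip tips at (181,302) and (196,332). The ridge runs from (144,302) to (179,392). I'll compare these with the model.

Run:
```python
from fit import *
g=vision.grab_frame("side"); P=np.load("pose.npy")
def T(o,yaw,p):
    p=np.array(p)/1000;c,s=np.cos(yaw),np.sin(yaw);return np.array([o[0]+c*p[0]-s*p[1],o[1]+s*p[0]+c*p[1],o[2]+p[2]])
for p in((84.3,32,38),(84.3,-32,38),(71,-32,55),(70,32,0),(-70,32,0)): print(p,px(g,T((P[0],P[1],.1662),P[5],p)).round(1))
for q in((.4771,.4732,1.2346),(.4775,.4735,1.238),(.4807,.4749,1.232)):
    # ridge image line column at rows 310..380, and measured 144+(v-302)*35.2/90
    L=np.array([px(g,T((q[0],q[1],0),q[2],(-16.5,y,190))) for y in(-145,73)]); 
    print(q,[(v,round(np.interp(v,L[:,1],L[:,0])-(144+(v-302)*35.2/90),1)) for v in(305,340,380)],L.round(1).tolist())
# edge profile of image near strip
im=g["pixels"].astype(int).sum(2)//3
for v in(320,350,375): print(v,im[v,135:190].tolist())
```

```text
(84.3, 32, 38) [188.7 334.3]
(84.3, -32, 38) [177.6 309.1]
(71, -32, 55) [184.1 299.1]
(70, 32, 0) [200.1 348.2]
(-70, 32, 0) [279.5 322. ]
(0.4771, 0.4732, 1.2346) [(305, np.float64(-2.1)), (340, np.float64(-2.6)), (380, np.float64(-3.3))] [[140.8, 298.9], [174.9, 389.8]]
(0.4775, 0.4735, 1.238) [(305, np.float64(-2.6)), (340, np.float64(-3.0)), (380, np.float64(-3.5))] [[140.3, 298.9], [174.7, 389.7]]
(0.4807, 0.4749, 1.232) [(305, np.float64(-3.7)), (340, np.float64(-4.5)), (380, np.float64(-5.5))] [[139.1, 298.3], [172.4, 389.1]]
320 [89, 146, 169, 164, 134, 75, 81, 81, 82, 81, 85, 92, 89, 116, 149, 119, 157, 159, 154, 144, 133, 141, 138, 134, 135, 135, 135, 134, 132, 131, 129, 128, 131, 151, 158, 165, 169, 168, 163, 160, 150, 155, 208, 229, 227, 228, 224, 183, 141, 146, 144, 146, 146, 143, 121]
350 [60, 59, 59, 58, 58, 59, 56, 84, 132, 134, 137, 154, 169, 158, 117, 78, 82, 82, 83, 84, 86, 91, 87, 121, 164, 128, 139, 147, 142, 144, 144, 144, 145, 141, 134, 134, 138, 138, 136, 139, 143, 142, 141, 141, 141, 141, 168, 218, 219, 217, 216, 215, 214, 213, 214]
375 [58, 57, 57, 56, 57, 60, 59, 60, 59, 58, 58, 59, 57, 85, 132, 133, 133, 133, 138, 156, 172, 161, 116, 76, 80, 80, 78, 81, 86, 93, 89, 122, 166, 140, 132, 160, 159, 159, 160, 159, 157, 158, 158, 159, 159, 159, 159, 159, 158, 158, 160, 157, 157, 159, 159]
```

Run:
```python
from fit import *
f=vision.grab_frame("top"); im=cv2.imread("pics/top0.png").astype(int).sum(2)//3
for v in (235,265,285,315): 
    c=int(147.5-(v-219.4)*50.5/126); print(v,c-8,im[v,c-8:c+34].tolist())
```

```text
235 133 [93, 93, 95, 94, 93, 92, 89, 90, 92, 71, 45, 40, 39, 41, 42, 42, 44, 55, 75, 63, 45, 41, 42, 42, 45, 51, 56, 45, 42, 44, 48, 52, 58, 56, 46, 45, 45, 48, 56, 69, 77, 90]
265 121 [84, 87, 93, 95, 95, 96, 95, 93, 86, 55, 39, 37, 36, 36, 39, 39, 44, 55, 70, 54, 38, 40, 44, 40, 44, 47, 48, 39, 39, 41, 41, 48, 51, 42, 42, 42, 45, 45, 51, 72, 83, 85]
285 113 [95, 106, 133, 135, 135, 133, 125, 99, 86, 46, 35, 36, 37, 36, 37, 38, 45, 61, 71, 46, 39, 37, 36, 40, 45, 54, 50, 36, 39, 38, 42, 42, 49, 41, 37, 37, 40, 44, 57, 73, 83, 85]
315 101 [97, 96, 96, 95, 96, 96, 97, 91, 67, 40, 35, 37, 38, 35, 37, 45, 55, 73, 65, 42, 37, 40, 38, 40, 43, 51, 42, 35, 37, 38, 40, 48, 52, 39, 36, 40, 41, 45, 57, 70, 65, 57]
```

Run:
```python
from fit import *
im=cv2.imread("pics/top0.png").astype(float).sum(2)/3; f=vision.grab_frame("top"); W=[]
for v in range(230,323,2):
    c=151.1-(v-235)*.41; a=int(round(c))-2; p=im[v,a:a+5]; p=p-p.min(); W.append(w(f,a+(p*np.arange(5)).sum()/p.sum(),v,.19)[:2])
W=np.array(W); m=W.mean(0); u=np.linalg.svd(W-m)[2][0]; ang=(np.arctan2(u[1],u[0]))%np.pi-np.pi/2
n=np.array([np.cos(ang),np.sin(ang)]); print("panel yaw",ang,"ridge dist along n",m@n,"rms",((W-m)@n).std())
for q in((.4771,.4732,1.2346),): print(np.array(q[:2])@n-.0165)
h=np.array([.5145,.4432]); h=h+n*(m@n-h@n); b=h-.0713*n; print("hook",h,"bin",b); to(b[0],b[1],.3211,ang)
```

```text
panel yaw 1.2127036712858863 ridge dist along n 0.5963798555064463 rms 0.0003151000316574106
0.593901589170815
hook [0.51483892 0.44410567] bin [0.48984909 0.37732844]
need [ 18.6  59.1 -28.7] rz -0.025 | tilt -0.0 -0.0 q [ 0.47  0.41 -0.13  1.03 -0.    2.37] t 46.625 w 0.0634
```

The top-view ridge line gives a clean panel yaw of 1.213 (rms 0.3 mm), which agrees with the side view. Advance with the lip raised 28 mm, stopping 4 mm short.

Emit:
jog_arm(deltas=[{"dx": -3, "dy": 1, "dz": 0, "rx": 0, "ry": 0, "rz": -0.025, "hand": 0.3}, {"dx": 5, "dy": 14, "dz": 0, "rx": 0, "ry": 0, "rz": 0, "hand": 0.3}, {"dx": 5, "dy": 14, "dz": 0, "rx": 0, "ry": 0, "rz": 0, "hand": 0.3}, {"dx": 5, "dy": 13, "dz": 0, "rx": 0, "ry": 0, "rz": 0, "hand": 0.3}, {"dx": 5, "dy": 13, "dz": 0, "rx": 0, "ry": 0, "rz": 0, "hand": 0.3}, {"dx": 0, "dy": 0, "dz": 0, "rx": 0, "ry": 0, "rz": 0, "hand": 0.3}, {"dx": 0, "dy": 0, "dz": 0, "rx": 0, "ry": 0, "rz": 0, "hand": 0.3}])

```text
clock: 47.5
tcp_pos: [0.4883, 0.3741, 0.3494]
tool_rot: [-3.141, -0.0, 1.213]
wrist_force: [0.2, 0.1, -3.4]
grip_width: 0.0635
grasp_force: 57.5
```

Run:
```python
from fit import *
to(.4884,.3736,.3211,1.213)
```

```text
need [  0.1  -0.5 -28.3] rz -0.0 | tilt -0.0 -0.0 q [0.53 0.49 0.01 1.08 0.   2.46] t 47.5 w 0.0635
```

Now lower toward the ridge, watching the force.

Emit:
jog_arm(deltas=[{"dx": 0, "dy": 0, "dz": -6, "rx": 0, "ry": 0, "rz": 0, "hand": 0.3}, {"dx": 0, "dy": 0, "dz": -6, "rx": 0, "ry": 0, "rz": 0, "hand": 0.3}, {"dx": 0, "dy": 0, "dz": -6, "rx": 0, "ry": 0, "rz": 0, "hand": 0.3}, {"dx": 0, "dy": 0, "dz": 0, "rx": 0, "ry": 0, "rz": 0, "hand": 0.3}])

```text
clock: 48.0
tcp_pos: [0.488, 0.3736, 0.331]
tool_rot: [-3.141, 0.001, 1.213]
wrist_force: [-0.4, 0.1, -3.7]
grip_width: 0.0634
grasp_force: 57.5
```

Emit:
jog_arm(deltas=[{"dx": 0, "dy": 0, "dz": -4, "rx": 0, "ry": 0, "rz": 0, "hand": 0.3}, {"dx": 0, "dy": 0, "dz": 0, "rx": 0, "ry": 0, "rz": 0, "hand": 0.3}])

```text
clock: 48.25
tcp_pos: [0.4882, 0.3737, 0.3274]
tool_rot: [-3.141, 0.0, 1.213]
wrist_force: [0.6, 0.3, -2.9]
grip_width: 0.0636
grasp_force: 57.5
```

Emit:
jog_arm(deltas=[{"dx": 0.7, "dy": 1.9, "dz": -2, "rx": 0, "ry": 0, "rz": 0, "hand": 0.3}, {"dx": 0, "dy": 0, "dz": 0, "rx": 0, "ry": 0, "rz": 0, "hand": 0.3}])

```text
clock: 48.5
tcp_pos: [0.4888, 0.3749, 0.3261]
tool_rot: [3.141, 0.002, 1.212]
wrist_force: [-3.3, -8.0, 3.6]
grip_width: 0.0632
grasp_force: 58.1
```

Emit:
jog_arm(deltas=[{"dx": 0.5, "dy": 1.4, "dz": -2, "rx": 0, "ry": 0, "rz": 0, "hand": 0.3}, {"dx": 0, "dy": 0, "dz": 0, "rx": 0, "ry": 0, "rz": 0, "hand": 0.3}])

```text
clock: 48.75
tcp_pos: [0.4889, 0.3751, 0.3245]
tool_rot: [3.141, 0.005, 1.211]
wrist_force: [-6.6, -16.5, 10.5]
grip_width: 0.0633
grasp_force: 59.3
```

Emit:
jog_arm(deltas=[{"dx": 0.2, "dy": 0.5, "dz": -2, "rx": 0, "ry": 0, "rz": 0, "hand": 0.3}, {"dx": 0, "dy": 0, "dz": 0, "rx": 0, "ry": 0, "rz": 0, "hand": 0.3}])

```text
clock: 49.0
tcp_pos: [0.4889, 0.375, 0.3225]
tool_rot: [3.141, 0.007, 1.211]
wrist_force: [-7.6, -20.7, 12.9]
grip_width: 0.0631
grasp_force: 59.9
```

The force pushes back along −n, so the back wall is already against the ridge. I'll ease off 2.5 mm and finish lowering.

Emit:
jog_arm(deltas=[{"dx": -0.9, "dy": -2.3, "dz": 0, "rx": 0, "ry": 0, "rz": 0, "hand": 0.3}, {"dx": 0, "dy": 0, "dz": 0, "rx": 0, "ry": 0, "rz": 0, "hand": 0.3}])

```text
clock: 49.25
tcp_pos: [0.4886, 0.3741, 0.3225]
tool_rot: [3.14, 0.002, 1.212]
wrist_force: [-3.2, -10.6, 6.9]
grip_width: 0.0633
grasp_force: 58.7
```

Emit:
jog_arm(deltas=[{"dx": 0, "dy": 0, "dz": -2, "rx": 0, "ry": 0, "rz": 0, "hand": 0.3}, {"dx": 0, "dy": 0, "dz": 0, "rx": 0, "ry": 0, "rz": 0, "hand": 0.3}])

```text
clock: 49.5
tcp_pos: [0.4885, 0.3738, 0.3207]
tool_rot: [3.14, 0.003, 1.211]
wrist_force: [-4.5, -14.2, 10.6]
grip_width: 0.0636
grasp_force: 59.8
```

Emit:
jog_arm(deltas=[{"dx": -1.2, "dy": -3.3, "dz": 0, "rx": 0, "ry": 0, "rz": 0, "hand": 0.3}, {"dx": 0, "dy": 0, "dz": 0, "rx": 0, "ry": 0, "rz": 0, "hand": 0.3}])

```text
clock: 49.75
tcp_pos: [0.4876, 0.372, 0.3197]
tool_rot: [3.141, -0.0, 1.213]
wrist_force: [-0.8, -0.5, -2.7]
grip_width: 0.0631
grasp_force: 57.9
```

Emit:
jog_arm(deltas=[{"dx": 0, "dy": 0, "dz": -2, "rx": 0, "ry": 0, "rz": 0, "hand": 0.3}, {"dx": 0, "dy": 0, "dz": 0, "rx": 0, "ry": 0, "rz": 0, "hand": 0.3}])

```text
clock: 50.0
tcp_pos: [0.4879, 0.3726, 0.3179]
tool_rot: [3.141, -0.002, 1.213]
wrist_force: [2.3, 3.1, 0.4]
grip_width: 0.0629
grasp_force: 58.6
```

Run:
```python
from fit import *
to(.4898,.3773,.3211,1.213)
g=vision.grab_frame("side"); P=bot.get_obs(); o=P["tcp_pos"]; ya=P["tool_rot"][2]
def T(o,yaw,p):
    p=np.array(p)/1000;c,s=np.cos(yaw),np.sin(yaw);return np.array([o[0]+c*p[0]-s*p[1],o[1]+s*p[0]+c*p[1],o[2]+p[2]])
for p in((70,32,0),(-70,32,0),(-70,32,30)): print(p,px(g,T((o[0],o[1],o[2]-.1831),ya,p)).round(1))
```

```text
need [1.9 4.7 3.2] rz -0.0 | tilt -0.001 -0.002 q [ 0.53  0.51 -0.05  1.01  0.    2.46] t 50.0 w 0.0629
(70, 32, 0) [167.7 373.2]
(-70, 32, 0) [249.5 347.1]
(-70, 32, 30) [248.4 334.5]
```

Now the force pulls along +n and up, so the leg is riding behind the louvre as intended. Keep lowering.

Emit:
jog_arm(deltas=[{"dx": 0, "dy": 0, "dz": -2, "rx": 0, "ry": 0, "rz": 0, "hand": 0.3}, {"dx": 0, "dy": 0, "dz": 0, "rx": 0, "ry": 0, "rz": 0, "hand": 0.3}])

```text
clock: 50.3
tcp_pos: [0.4879, 0.3726, 0.3171]
tool_rot: [3.14, -0.003, 1.213]
wrist_force: [-1.2, 2.1, 9.7]
grip_width: 0.0634
grasp_force: 59.8
```

Emit:
jog_arm(deltas=[{"dx": 0.2, "dy": 0.5, "dz": -2, "rx": 0, "ry": 0, "rz": 0, "hand": 0.3}, {"dx": 0, "dy": 0, "dz": 0, "rx": 0, "ry": 0, "rz": 0, "hand": 0.3}])

```text
clock: 50.55
tcp_pos: [0.4879, 0.3727, 0.3165]
tool_rot: [3.14, -0.002, 1.213]
wrist_force: [-5.4, -3.3, 23.4]
grip_width: 0.0632
grasp_force: 61.6
```

Vertically it's stiff at TCP z ≈ 317 mm, so the flange is on the ridge. I'll ease the load and tug outward to confirm it's hooked.

Emit:
jog_arm(deltas=[{"dx": 0, "dy": 0, "dz": 4, "rx": 0, "ry": 0, "rz": 0, "hand": 0.3}, {"dx": 0, "dy": 0, "dz": 0, "rx": 0, "ry": 0, "rz": 0, "hand": 0.3}])

```text
clock: 50.8
tcp_pos: [0.4878, 0.3726, 0.3178]
tool_rot: [3.141, -0.0, 1.213]
wrist_force: [0.4, 1.7, 0.4]
grip_width: 0.0633
grasp_force: 58.6
```

Emit:
jog_arm(deltas=[{"dx": -1, "dy": -2.8, "dz": 0, "rx": 0, "ry": 0, "rz": 0, "hand": 0.3}, {"dx": 0, "dy": 0, "dz": 0, "rx": 0, "ry": 0, "rz": 0, "hand": 0.3}])

```text
clock: 51.05
tcp_pos: [0.4875, 0.3714, 0.3181]
tool_rot: [3.141, -0.005, 1.214]
wrist_force: [3.2, 13.1, 0.2]
grip_width: 0.0632
grasp_force: 58.5
```

Emit:
jog_arm(deltas=[{"dx": 1.3, "dy": 3.5, "dz": 0, "rx": 0, "ry": 0, "rz": 0, "hand": 0.3}, {"dx": 0, "dy": 0, "dz": 0, "rx": 0, "ry": 0, "rz": 0, "hand": 0.3}])

```text
clock: 51.3
tcp_pos: [0.488, 0.373, 0.3174]
tool_rot: [-3.142, 0.001, 1.213]
wrist_force: [-0.7, -0.4, 1.2]
grip_width: 0.0631
grasp_force: 59.0
```

It resists the outward tug with 13 N, so it's hooked. Release gently and withdraw upward.

Emit:
jog_arm(deltas=[{"dx": 0, "dy": 0, "dz": 0, "rx": 0, "ry": 0, "rz": 0, "hand": 0.55}, {"dx": 0, "dy": 0, "dz": 0, "rx": 0, "ry": 0, "rz": 0, "hand": 0.75}, {"dx": 0, "dy": 0, "dz": 0, "rx": 0, "ry": 0, "rz": 0, "hand": 0.9}, {"dx": 0, "dy": 0, "dz": 0, "rx": 0, "ry": 0, "rz": 0, "hand": 0.95}, {"dx": 0, "dy": 0, "dz": 20, "rx": 0, "ry": 0, "rz": 0, "hand": 0.95}, {"dx": 0, "dy": 0, "dz": 40, "rx": 0, "ry": 0, "rz": 0, "hand": 0.95}, {"dx": 0, "dy": 0, "dz": 50, "rx": 0, "ry": 0, "rz": 0, "hand": 0.95}, {"dx": 0, "dy": -30, "dz": 20, "rx": 0, "ry": 0, "rz": 0, "hand": 0.95}])

```text
clock: 52.3
tcp_pos: [0.4882, 0.3441, 0.4505]
tool_rot: [3.139, -0.003, 1.215]
wrist_force: [0.1, 0.1, -0.2]
grip_width: 0.0837
grasp_force: 0.0
```

Emit:
jog_arm(deltas=[{"dx": 0, "dy": -60, "dz": 0, "rx": 0, "ry": 0, "rz": 0, "hand": 0.95}, {"dx": 0, "dy": -60, "dz": 0, "rx": 0, "ry": 0, "rz": 0, "hand": 0.95}, {"dx": 0, "dy": -60, "dz": 0, "rx": 0, "ry": 0, "rz": 0, "hand": 0.95}, {"dx": 0, "dy": -60, "dz": 0, "rx": 0, "ry": 0, "rz": 0, "hand": 0.95}, {"dx": 0, "dy": -60, "dz": 0, "rx": 0, "ry": 0, "rz": 0, "hand": 0.95}, {"dx": 0, "dy": -60, "dz": 0, "rx": 0, "ry": 0, "rz": 0, "hand": 0.95}, {"dx": 0, "dy": -60, "dz": 0, "rx": 0, "ry": 0, "rz": 0, "hand": 0.95}, {"dx": 0, "dy": 0, "dz": 0, "rx": 0, "ry": 0, "rz": 0, "hand": 0.95}])

```text
clock: 53.3
tcp_pos: [0.4879, -0.0805, 0.4476]
tool_rot: [3.141, 0.001, 1.207]
wrist_force: [-0.5, 0.1, -0.1]
grip_width: 0.0832
grasp_force: 0.0
```

Run:
```python
from fit import *
f=vision.grab_frame("top"); g=vision.grab_frame("side")
n=np.array([np.cos(1.2127),np.sin(1.2127)]); b=np.array([.488,.373])
def T(p):
    p=np.array(p)/1000;return np.array([b[0]+n[0]*p[0]-n[1]*p[1],b[1]+n[1]*p[0]+n[0]*p[1],.136+p[2]])
# compare bin silhouettes: fit x, y, z, pitch by dark-edge alignment is overkill -> fit stamps (orange) in both views
import itertools
for F,nm in((f,"top"),(g,"side")):
    hsv=cv2.cvtColor(F["pixels"],cv2.COLOR_RGB2HSV); m=((hsv[:,:,1]>110)&(hsv[:,:,0]<25)).astype(np.uint8)
    k,l,st,ce=cv2.connectedComponentsWithStats(m)
    pr=[px(F,T((x,0,3+45))).round(1).tolist() for x in(43,-3,-45)]
    print(nm,"pred handles",pr)
    c0=np.mean(pr,0)
    print([(st[i].tolist(),ce[i].round(1).tolist()) for i in range(1,k) if st[i,4]>30 and np.hypot(*(ce[i]-c0))<60])
    print("corners pred",[px(F,T(p)).round(1).tolist() for p in((-70,32,30),(-70,32,0),(-70,-32,30),(70,32,0),(70,32,46),(-70,32,46))])
im=g["pixels"].astype(int).sum(2)//3
for u in (185,205,225,242): print("col",u,[int(x) for x in im[300:385,u]])
```

```text
top pred handles [[152.8, 271.4], [171.7, 278.2], [189.0, 284.5]]
[([151, 268, 51, 26, 697], [175.8, 281.0]), ([158, 297, 28, 12, 60], [171.5, 303.0]), ([155, 302, 28, 12, 57], [168.7, 307.3]), ([152, 306, 28, 12, 56], [164.9, 311.5]), ([148, 310, 26, 11, 50], [161.0, 315.2])]
corners pred [[195.8, 302.1], [198.6, 302.8], [206.1, 275.7], [143.0, 282.6], [136.5, 280.8], [194.2, 301.7]]
side pred handles [[175.0, 333.8], [202.5, 325.6], [226.9, 318.3]]
[([197, 311, 42, 30, 658], [218.9, 326.3]), ([174, 325, 22, 22, 312], [185.0, 335.3])]
corners pred [[248.1, 334.2], [249.2, 346.7], [235.8, 310.0], [167.4, 372.8], [163.3, 353.1], [247.5, 327.3]]
col 185 [228, 227, 227, 227, 227, 227, 226, 226, 225, 226, 226, 226, 226, 226, 226, 225, 227, 229, 173, 104, 77, 80, 80, 81, 76, 141, 135, 134, 136, 135, 134, 137, 140, 133, 128, 113, 83, 87, 86, 85, 83, 84, 83, 82, 77, 149, 102, 79, 78, 80, 82, 80, 79, 80, 80, 79, 79, 82, 79, 79, 80, 81, 80, 81, 80, 74, 108, 238, 185, 155, 156, 158, 160, 158, 158, 159, 158, 157, 157, 156, 156, 157, 155, 156, 157]
col 205 [226, 226, 226, 225, 226, 226, 225, 226
[... 466 characters left out ...]
35, 106, 105, 107, 106, 79, 70, 70, 70, 56, 57, 61, 73, 86, 93, 135, 107, 77, 81, 81, 79, 80, 80, 80, 78, 79, 81, 81, 79, 80, 80, 80, 80, 78, 79, 78, 138, 233, 227, 226, 227, 215, 154, 156, 158, 159, 158, 159, 157, 157, 156, 157, 158, 158, 158, 159, 158, 149, 137, 74, 78, 80, 80, 79, 78]
col 242 [226, 226, 225, 225, 226, 226, 226, 226, 227, 226, 227, 227, 226, 226, 226, 225, 225, 225, 225, 225, 226, 226, 228, 231, 232, 191, 171, 114, 83, 74, 75, 146, 105, 80, 79, 79, 78, 81, 79, 79, 81, 79, 79, 81, 80, 79, 78, 80, 79, 79, 76, 87, 195, 229, 226, 225, 225, 228, 214, 154, 158, 159, 159, 158, 159, 158, 157, 158, 157, 157, 157, 152, 146, 100, 135, 251, 247, 249, 246, 246, 246, 249, 252, 222, 198]
```

The near wall's bottom edge slopes less than a level bin should, so the front may be sagging. I'll measure the tilt against the fixed bin in the same view.

```bash
cat > tilt.py <<'E'
from fit import *
from scipy.optimize import least_squares
def T(b,yaw,pit,p):
    p=np.array(p)/1000; c,s=np.cos(pit),np.sin(pit); X=p[0]*c-p[2]*s; Z=p[0]*s+p[2]*c   # pit>0: back up, front down
    cy,sy=np.cos(yaw),np.sin(yaw); return np.array([b[0]+cy*X-sy*p[1],b[1]+sy*X+cy*p[1],b[2]+Z])
def edges(g,b,yaw,pit0=0.0,r=7):
    """rows of near-side wall top (bright peak) and bottom (dark->light step), image columns"""
    im=cv2.cvtColor(g["pixels"],cv2.COLOR_RGB2GRAY).astype(float); out=[]
    A=[px(g,T(b,yaw,pit0,p)) for p in((70,32,0),(-70,32,0),(70,32,46),(-70,32,46))]
    for k,(a,c) in enumerate(((A[0],A[1]),(A[2],A[3]))):
        for u in np.arange(int(a[0])+14,int(c[0])-8,3):
            v0=int(round(np.interp(u,[a[0],c[0]],[a[1],c[1]]))); col=im[v0-r:v0+r+1,u]
            v=v0-r+(np.argmax(np.diff(col))+.5 if k==0 else np.argmax(col[1:-1]*2-col[:-2]-col[2:])+1)
            out.append((k,u,v))
    return out
def fit_tilt(g,b,yaw):
    E=edges(g,b,yaw)
    def res(q):
        bb=np.array(b)+[0,0,q[0]]; r=[]
        A=[px(g,T(bb,yaw,q[1],p)) for p in((70,32,0),(-70,32,0),(70,32,46),(-70,32,46))]
        for k,u,v in E:
            a,c=A[2*k],A[2*k+1]; r.append(a[1]+(u-a[0])*(c[1]-a[1])/(c[0]-a[0])-v)
        return r
    s=least_squares(res,[0,0],loss="soft_l1",x_scale=[.01,.05]); return s.x.round(4),np.abs(s.fun).mean().round(2),[(e[1],float(e[2])) for e in E if e[0]==0][::5]
E
python3 - <<'E'
from tilt import *
g=vision.grab_frame("side"); ya=1.2127; n=np.array([np.cos(ya),np.sin(ya)]); t=np.array([-n[1],n[0]])
hook=np.array([.5148,.4441]); 
print("ours",fit_tilt(g,(*( [.488,.373]),.138),ya))
fx=hook+t*.150-n*.0713   # fixed bin centre at panel y=105
print("fixed",fit_tilt(g,(*fx,.138),ya))
E
```

```text
ours (array([-0.0025,  0.0818]), np.float64(0.89), [(np.int64(181), 367.5), (np.int64(196), 363.5), (np.int64(211), 359.5), (np.int64(226), 355.5)])
fixed (array([-0.001 , -0.0051]), np.float64(0.34), [(np.int64(202), 442.5), (np.int64(217), 437.5), (np.int64(232), 431.5), (np.int64(247), 426.5), (np.int64(262), 420.5)])
```

Our bin is 0.08 rad front-down, while the fixed bin reads level. Friction on the back wall stopped the lip about 3 mm above home. I'll re-grip harder, lift off, level it and hang it again.

Emit:
jog_arm(deltas=[{"dx": 0, "dy": 40, "dz": 0, "rx": 0, "ry": 0, "rz": 0.006, "hand": 1}, {"dx": 0, "dy": 60, "dz": 0, "rx": 0, "ry": 0, "rz": 0, "hand": 1}, {"dx": 0, "dy": 60, "dz": 0, "rx": 0, "ry": 0, "rz": 0, "hand": 1}, {"dx": 0, "dy": 60, "dz": 0, "rx": 0, "ry": 0, "rz": 0, "hand": 1}, {"dx": 0, "dy": 60, "dz": 0, "rx": 0, "ry": 0, "rz": 0, "hand": 1}, {"dx": 0, "dy": 60, "dz": 0, "rx": 0, "ry": 0, "rz": 0, "hand": 1}, {"dx": 0, "dy": 60, "dz": 0, "rx": 0, "ry": 0, "rz": 0, "hand": 1}, {"dx": 0, "dy": 53, "dz": 0, "rx": 0, "ry": 0, "rz": 0, "hand": 1}])

```text
clock: 54.45
tcp_pos: [0.4862, 0.38, 0.4477]
tool_rot: [3.142, -0.0, 1.222]
wrist_force: [1.2, -0.4, 0.4]
grip_width: 0.0851
grasp_force: 0.0
```

Emit:
jog_arm(deltas=[{"dx": 0, "dy": 0, "dz": 0, "rx": 0, "ry": 0, "rz": 0, "hand": 1}, {"dx": 0, "dy": 0, "dz": 0, "rx": 0, "ry": 0, "rz": 0, "hand": 1}])

```text
clock: 54.7
tcp_pos: [0.487, 0.3771, 0.4474]
tool_rot: [-3.141, 0.001, 1.221]
wrist_force: [-0.1, 0.2, -0.3]
grip_width: 0.0851
grasp_force: 0.0
```

Run:
```python
from tilt import *
to(.488,.373,.3174,1.213)
```

```text
need [   1.    -4.1 -130. ] rz -0.008 | tilt -0.0 0.001 q [ 0.54  0.45  0.2   1.32 -0.    2.46] t 54.7 w 0.0851
```

Emit:
jog_arm(deltas=[{"dx": 1, "dy": -4, "dz": -40, "rx": 0, "ry": 0, "rz": -0.008, "hand": 1}, {"dx": 0, "dy": 0, "dz": -40, "rx": 0, "ry": 0, "rz": 0, "hand": 1}, {"dx": 0, "dy": 0, "dz": -40, "rx": 0, "ry": 0, "rz": 0, "hand": 1}, {"dx": 0, "dy": 0, "dz": -10, "rx": 0, "ry": 0, "rz": 0, "hand": 1}, {"dx": 0, "dy": 0, "dz": 0, "rx": 0, "ry": 0, "rz": 0, "hand": 0.7}, {"dx": 0, "dy": 0, "dz": 0, "rx": 0, "ry": 0, "rz": 0, "hand": 0.4}, {"dx": 0, "dy": 0, "dz": 0, "rx": 0, "ry": 0, "rz": 0, "hand": 0.3}, {"dx": 0, "dy": 0, "dz": 0, "rx": 0, "ry": 0, "rz": 0, "hand": 0.3}], newtons=100)

```text
clock: 55.7
tcp_pos: [0.4887, 0.3723, 0.3199]
tool_rot: [3.142, -0.001, 1.211]
wrist_force: [-5.1, -1.8, 5.5]
grip_width: 0.0626
grasp_force: 107.1
```

Emit:
jog_arm(deltas=[{"dx": 0, "dy": 0, "dz": 8, "rx": 0, "ry": 0, "rz": 0, "hand": 0.3}, {"dx": 0, "dy": 0, "dz": 8, "rx": 0, "ry": 0, "rz": 0, "hand": 0.3}, {"dx": 0, "dy": 0, "dz": 8, "rx": 0, "ry": 0, "rz": 0, "hand": 0.3}, {"dx": 0, "dy": 0, "dz": 4, "rx": 0, "ry": 0, "rz": 0, "hand": 0.3}, {"dx": 0, "dy": 0, "dz": 0, "rx": 0, "ry": 0, "rz": 0, "hand": 0.3}])

```text
clock: 56.32
tcp_pos: [0.4892, 0.3722, 0.346]
tool_rot: [3.141, -0.0, 1.211]
wrist_force: [-0.5, 1.2, -3.3]
grip_width: 0.0622
grasp_force: 110.2
```

Run:
```python
from tilt import *
to(.488,.373,.3174,1.213); o=bot.get_obs(); p=o["tcp_pos"]; print(o["wrist_force"],o["grasp_force"])
g=vision.grab_frame("side"); print(fit_tilt(g,(p[0],p[1],p[2]-.1822),1.2127))
```

```text
need [ -1.2   0.8 -28.6] rz 0.002 | tilt -0.0 -0.0 q [ 0.53  0.5   0.    1.08 -0.    2.46] t 56.325 w 0.0622
[-0.45680874  1.17646243 -3.30672368] 110.19153714179993
(array([-0.002 ,  0.0574]), np.float64(1.44), [(np.int64(178), 356.5), (np.int64(193), 352.5), (np.int64(208), 348.5), (np.int64(223), 344.5), (np.int64(238), 340.5)])
```

Emit:
jog_arm(deltas=[{"dx": 2, "dy": 5.3, "dz": 1, "rx": -0.035, "ry": 0.013, "rz": 0, "hand": 0.3}, {"dx": 1.9, "dy": 5.2, "dz": 0, "rx": -0.035, "ry": 0.013, "rz": 0, "hand": 0.3}, {"dx": 0, "dy": 0, "dz": 0, "rx": 0, "ry": 0, "rz": 0, "hand": 0.3}, {"dx": 0, "dy": 0, "dz": 0, "rx": 0, "ry": 0, "rz": 0, "hand": 0.3}])

```text
clock: 56.88
tcp_pos: [0.4928, 0.3825, 0.3463]
tool_rot: [-3.142, 0.074, 1.211]
wrist_force: [-0.2, -0.3, -3.4]
grip_width: 0.0629
grasp_force: 110.2
```

```bash
cat >> tilt.py <<'E'
def fit_bot(g,b,yaw):
    """tilt from the wall's bottom edge alone"""
    E=[e for e in edges(g,b,yaw,r=8) if e[0]==0]; k=np.polyfit([e[1] for e in E],[e[2] for e in E],1)
    f=lambda q:np.polyval(k,0)*0+np.array([np.polyval(k,a[0])-a[1] for a in (px(g,T(np.array(b)+[0,0,q[0]],yaw,q[1],p)) for p in((70,32,0),(-70,32,0)))])
    return least_squares(f,[0,0],x_scale=[.01,.05]).x.round(4),k.round(3)
def eq():
    """grip-pivot based TCP (as if the tool were vertical), along the panel normal, across, and up"""
    from scipy.spatial.transform import Rotation as R
    o=bot.get_obs(); z=R.from_euler('xyz',o["tool_rot"]).apply([0,0,1]); G=o["tcp_pos"]+.15*z+[0,0,.15]
    n=np.array([np.cos(1.2127),np.sin(1.2127)]); print("eqTCP",G.round(4),"n",round(float(G[:2]@n),4),"F",o["wrist_force"].round(1),"rot",o["tool_rot"].round(3)); return G
E
python3 - <<'E'
from tilt import *
G=eq(); g=vision.grab_frame("side"); b=(G[0],G[1],G[2]-.1831); print(fit_bot(g,b,1.2127),fit_tilt(g,b,1.2127))
E
```

```text
eqTCP [0.4889 0.3721 0.3467] n 0.5199 F [-0.2 -0.3 -3.4] rot [-3.142  0.074  1.211]
(array([-0.0026,  0.0035]), array([-3.10000e-01,  4.12714e+02])) (array([-0.0005, -0.0366]), np.float64(1.48), [(np.int64(179), 357.5), (np.int64(194), 352.5), (np.int64(209), 348.5), (np.int64(224), 343.5), (np.int64(239), 338.5)])
```

It's level to within 0.01 rad. Move in 1.8 mm and lower again, keeping the side force near zero.

Emit:
jog_arm(deltas=[{"dx": 0.6, "dy": 1.7, "dz": -6, "rx": -0.005, "ry": 0.002, "rz": 0, "hand": 0.3}, {"dx": 0, "dy": 0, "dz": -6, "rx": 0, "ry": 0, "rz": 0, "hand": 0.3}, {"dx": 0, "dy": 0, "dz": -4, "rx": 0, "ry": 0, "rz": 0, "hand": 0.3}, {"dx": 0, "dy": 0, "dz": 0, "rx": 0, "ry": 0, "rz": 0, "hand": 0.3}])

```text
clock: 57.42
tcp_pos: [0.4934, 0.3843, 0.3301]
tool_rot: [-3.141, 0.081, 1.211]
wrist_force: [0.2, 1.3, -3.5]
grip_width: 0.0623
grasp_force: 110.2
```

Emit:
jog_arm(deltas=[{"dx": 0, "dy": 0, "dz": -2, "rx": 0, "ry": 0, "rz": 0, "hand": 0.3}, {"dx": 0, "dy": 0, "dz": 0, "rx": 0, "ry": 0, "rz": 0, "hand": 0.3}])

```text
clock: 57.68
tcp_pos: [0.4935, 0.3844, 0.3286]
tool_rot: [3.141, 0.08, 1.211]
wrist_force: [-0.6, -0.2, -3.1]
grip_width: 0.0627
grasp_force: 110.2
```

```bash
python3 -c "
from tilt import *
eq()"
```

```text
eqTCP [0.4893 0.3731 0.3291] n 0.521 F [-0.6 -0.2 -3.1] rot [3.141 0.08  1.211]
```

Emit:
jog_arm(deltas=[{"dx": 0, "dy": 0, "dz": -2, "rx": 0, "ry": 0, "rz": 0, "hand": 0.3}, {"dx": 0, "dy": 0, "dz": 0, "rx": 0, "ry": 0, "rz": 0, "hand": 0.3}])

```text
clock: 57.92
tcp_pos: [0.4935, 0.3843, 0.3265]
tool_rot: [3.141, 0.08, 1.211]
wrist_force: [-0.5, -0.3, -2.0]
grip_width: 0.0623
grasp_force: 110.2
```

Emit:
jog_arm(deltas=[{"dx": 0, "dy": 0, "dz": -1.5, "rx": 0, "ry": 0, "rz": 0, "hand": 0.3}, {"dx": 0, "dy": 0, "dz": 0, "rx": 0, "ry": 0, "rz": 0, "hand": 0.3}])

```text
clock: 58.18
tcp_pos: [0.4935, 0.3843, 0.325]
tool_rot: [3.141, 0.08, 1.211]
wrist_force: [0.1, 0.0, -3.5]
grip_width: 0.0628
grasp_force: 110.2
```

Emit:
jog_arm(deltas=[{"dx": 0, "dy": 0, "dz": -1.5, "rx": 0, "ry": 0, "rz": 0, "hand": 0.3}, {"dx": 0, "dy": 0, "dz": 0, "rx": 0, "ry": 0, "rz": 0, "hand": 0.3}])

```text
clock: 58.42
tcp_pos: [0.4935, 0.3843, 0.3235]
tool_rot: [3.142, 0.08, 1.211]
wrist_force: [-0.1, -0.9, -3.2]
grip_width: 0.0628
grasp_force: 110.2
```

Emit:
jog_arm(deltas=[{"dx": 0, "dy": 0, "dz": -1.5, "rx": 0, "ry": 0, "rz": 0, "hand": 0.3}, {"dx": 0, "dy": 0, "dz": 0, "rx": 0, "ry": 0, "rz": 0, "hand": 0.3}])

```text
clock: 58.68
tcp_pos: [0.4936, 0.3844, 0.3222]
tool_rot: [3.141, 0.08, 1.211]
wrist_force: [0.2, 1.2, -2.2]
grip_width: 0.0627
grasp_force: 110.5
```

Emit:
jog_arm(deltas=[{"dx": 0, "dy": 0, "dz": -1.5, "rx": 0, "ry": 0, "rz": 0, "hand": 0.3}, {"dx": 0, "dy": 0, "dz": 0, "rx": 0, "ry": 0, "rz": 0, "hand": 0.3}])

```text
clock: 58.92
tcp_pos: [0.4936, 0.3845, 0.3215]
tool_rot: [3.141, 0.079, 1.211]
wrist_force: [-2.5, -0.4, 4.2]
grip_width: 0.0627
grasp_force: 111.5
```

Emit:
jog_arm(deltas=[{"dx": 0.5, "dy": 1.4, "dz": 0, "rx": 0, "ry": 0, "rz": 0, "hand": 0.3}, {"dx": 0, "dy": 0, "dz": 0, "rx": 0, "ry": 0, "rz": 0, "hand": 0.3}])

```text
clock: 59.18
tcp_pos: [0.4939, 0.3853, 0.3213]
tool_rot: [3.141, 0.081, 1.21]
wrist_force: [-3.1, -5.9, 6.7]
grip_width: 0.0624
grasp_force: 111.5
```

Emit:
jog_arm(deltas=[{"dx": 0, "dy": 0, "dz": -1.5, "rx": 0, "ry": 0, "rz": 0, "hand": 0.3}, {"dx": 0, "dy": 0, "dz": 0, "rx": 0, "ry": 0, "rz": 0, "hand": 0.3}])

```text
clock: 59.42
tcp_pos: [0.4939, 0.3853, 0.3208]
tool_rot: [3.14, 0.08, 1.21]
wrist_force: [-5.5, -6.4, 14.5]
grip_width: 0.0629
grasp_force: 112.9
```

Run:
```python
from tilt import *
G=eq(); g=vision.grab_frame("side"); b=(G[0],G[1],G[2]-.1831); print(fit_bot(g,b,1.2127))
```

```text
eqTCP [0.4898 0.374  0.3213] n 0.5219 F [-5.5 -6.4 14.5] rot [3.14 0.08 1.21]
(array([-0.0027,  0.0146]), array([-3.08000e-01,  4.23368e+02]))
```

The height now matches home (eq 321.3 mm) and the play is about 1 mm. A last small levelling, ease the load, then release.

Emit:
jog_arm(deltas=[{"dx": 0.8, "dy": 2.1, "dz": 0, "rx": -0.014, "ry": 0.005, "rz": 0, "hand": 0.3}, {"dx": 0, "dy": 0, "dz": 0, "rx": 0, "ry": 0, "rz": 0, "hand": 0.3}, {"dx": 0, "dy": 0, "dz": 1, "rx": 0, "ry": 0, "rz": 0, "hand": 0.3}, {"dx": 0, "dy": 0, "dz": 0, "rx": 0, "ry": 0, "rz": 0, "hand": 0.3}])

```text
clock: 59.98
tcp_pos: [0.4947, 0.3875, 0.3209]
tool_rot: [3.141, 0.096, 1.21]
wrist_force: [-2.3, -5.1, 7.3]
grip_width: 0.0627
grasp_force: 111.3
```

Emit:
jog_arm(deltas=[{"dx": 0, "dy": 0, "dz": 0, "rx": 0, "ry": 0, "rz": 0, "hand": 0.55}, {"dx": 0, "dy": 0, "dz": 0, "rx": 0, "ry": 0, "rz": 0, "hand": 0.7}, {"dx": 0, "dy": 0, "dz": 0, "rx": 0, "ry": 0, "rz": 0, "hand": 0.85}, {"dx": 0, "dy": 0, "dz": 0, "rx": 0, "ry": 0, "rz": 0, "hand": 0.95}, {"dx": 0, "dy": 0, "dz": 0, "rx": 0, "ry": 0, "rz": 0, "hand": 0.95}])

```text
clock: 60.6
tcp_pos: [0.4948, 0.3879, 0.3201]
tool_rot: [3.141, 0.095, 1.211]
wrist_force: [0.0, 0.2, 0.7]
grip_width: 0.0833
grasp_force: 0.0
```

Run:
```python
from tilt import *
G=eq(); g=vision.grab_frame("side"); b=(G[0],G[1],.138); print(fit_bot(g,b,1.2127),bot.get_obs()["grip_width"])
```

```text
eqTCP [0.4899 0.3746 0.3208] n 0.5225 F [0.  0.2 0.7] rot [3.141 0.095 1.211]
(array([-0.0041,  0.048 ]), array([-2.83000e-01,  4.19168e+02])) 0.08320629402678888
```

The lip's height now works out to 189 mm, which is home. Withdraw and measure without the gripper in the way.

Emit:
jog_arm(deltas=[{"dx": 0, "dy": 0, "dz": 15, "rx": 0, "ry": 0, "rz": 0, "hand": 0.95}, {"dx": 0, "dy": 0, "dz": 30, "rx": 0, "ry": 0, "rz": 0, "hand": 0.95}, {"dx": 0, "dy": 0, "dz": 50, "rx": 0, "ry": 0, "rz": 0, "hand": 0.95}, {"dx": 0, "dy": -10, "dz": 40, "rx": 0, "ry": 0, "rz": 0, "hand": 0.95}, {"dx": 0, "dy": -50, "dz": 0, "rx": 0.09, "ry": -0.033, "rz": 0, "hand": 0.95}, {"dx": 0, "dy": -60, "dz": 0, "rx": 0, "ry": 0, "rz": 0, "hand": 0.95}, {"dx": 0, "dy": -60, "dz": 0, "rx": 0, "ry": 0, "rz": 0, "hand": 0.95}, {"dx": 0, "dy": -60, "dz": 0, "rx": 0, "ry": 0, "rz": 0, "hand": 0.95}])

```text
clock: 61.65
tcp_pos: [0.4944, 0.1461, 0.4565]
tool_rot: [3.14, -0.002, 1.211]
wrist_force: [0.3, -0.0, -0.4]
grip_width: 0.0831
grasp_force: 0.0
```

Emit:
jog_arm(deltas=[{"dx": 0, "dy": -60, "dz": 0, "rx": 0, "ry": 0, "rz": 0, "hand": 0.95}, {"dx": 0, "dy": -60, "dz": 0, "rx": 0, "ry": 0, "rz": 0, "hand": 0.95}, {"dx": 0, "dy": -60, "dz": 0, "rx": 0, "ry": 0, "rz": 0, "hand": 0.95}, {"dx": 0, "dy": -60, "dz": 0, "rx": 0, "ry": 0, "rz": 0, "hand": 0.95}, {"dx": 0, "dy": 0, "dz": 0, "rx": 0, "ry": 0, "rz": 0, "hand": 0.95}])

```text
clock: 62.28
tcp_pos: [0.4946, -0.0958, 0.4561]
tool_rot: [3.14, -0.0, 1.205]
wrist_force: [-0.6, 0.6, -0.3]
grip_width: 0.084
grasp_force: 0.0
```

Run:
```python
from tilt import *
g=vision.grab_frame("side"); ya=1.2127; n=np.array([np.cos(ya),np.sin(ya)]); t=np.array([-n[1],n[0]]); b=(.4895,.3742,.136)
print("ours",fit_bot(g,b,ya),fit_tilt(g,b,ya)[:2])
fx=np.array([.5148,.4441])+t*.150-n*.0713
print("fixed",fit_bot(g,(*fx,.138),ya),fit_tilt(g,(*fx,.138),ya)[:2])
f=vision.grab_frame("top")
for s in(.108,.036,-.036,-.108): 
    x,y=.6376-.079*s,-.0547+.9969*s; u,v=px(f,(x,y,.052)); print(fit(f,[p+[0,0,.032] for p in roller[:2]],u,v,1.65,30,.05,40)[0].round(3),(round(x,3),round(y,3)))
```

```text
ours (array([-0.0019,  0.0398]), array([-2.89000e-01,  4.20405e+02])) (array([-0.0011,  0.0405]), np.float64(0.46))
fixed (array([-0.0017, -0.0072]), array([-3.69000e-01,  5.17072e+02])) (array([-0.001 , -0.0051]), np.float64(0.34))
[0.632 0.055 1.576] (0.629, 0.053)
[ 0.638 -0.016  1.819] (0.635, -0.019)
[ 0.644 -0.097  1.938] (0.64, -0.091)
[ 0.651 -0.182  1.994] (0.646, -0.162)
```

The lip sits at 189.8 mm, on the ridge. The 2.6° sag is about what the lip's stated play allows (about 1.9°), so I take the bin as home and am handing in.

```bash
python3 -c "
from workcell import bot
print(bot.close_job())"
```

```text
the job is handed in; nothing more can be done
None
```

The job is handed in (no verdict came back): all four rollers are seated in the rack, and the bin holding all three stamps hangs by its lip on the top louvre, about 2.6° front-down rather than dead level and after a second hang because the first left the lip 3 mm high.

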